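# Fit the loose crank to the slide table and wind the sample carriage home

### The job

Fit the loose crank on the square drive shaft of the slide table, pushed fully down, then turn its handle clockwise (seen from above) through as many turns as it takes until the bottle carriage is fully home, snug against the rubber bumpers of the optical reader with no gap left, and let go, leaving the crank seated on the shaft. Work gently: never jam or press the crank hard on the shaft, ease off as soon as you feel the stop, drive the carriage with the crank only, and leave the things around it alone.

Things in the scene. Friction and masses are not known exactly. Their poses are not given: they have to be found in the camera images.
- crank: Loose steel crank, 0.33 kg, lying flat, handle up, the way up it is fitted. Origin: centre of the hub's underside; z up, x along the arm. Hub: block 32 x 32 x 26 mm high with a square through hole, 15.5 mm across flats, sides along x and y. Grip the hub across its faces at +y and -y. Arm: 18 mm wide, 12 to 24 mm above the underside, runs along +x to the handle 75 mm from the hub's axis.
- crank_socket (a point): Centre of the lower mouth (1.5 mm chamfer) of the crank's square hole; same point and axes as crank. On a seated crank it coincides with shaft_seat. Under the handle an 18 mm nut reaches down to the same level; a round counterweight, 32 mm wide, sits 46 mm from the axis on the crank's -x side, its top 25 mm above the underside, so the crank balances about at its hub.
- handle_mid (a point): Middle of the crank's upright black handle, a sleeve that revolves freely on its pin: 20 to 23 mm in diameter (narrower at its top), from 24.5 to 66.5 mm above the crank's underside. This point is 45.5 mm above the underside, 75 mm from the hub's axis along the crank's +x.
- slide_table: Slide table fixed to the bench: aluminium base 377 x 100 x 12 mm; at one end a grey gearbox (70 x 70 mm, top 62 mm above the bench) with the upright square drive shaft, at the other a grey optical reader block (top 110 mm above the bench), the end stop. Origin: on the bench under the shaft's axis; x along the table from shaft to reader, z up.
- shaft_seat (a point): On the upright shaft's axis at its collar's top face (26 mm wide, 70 mm above the bench), where the seated hub rests; axes as the table's, so they do not show how the square stands: at any angle, to be felt or seen. The square, 14 mm across flats, rises 26 mm above the collar (its top 3.5 mm taper to 12.8 mm), then a round stud, 12.4 mm wide, 6 mm more. The hub drops over it in four positions.
- carriage: Carriage 70 x 88 mm with a small screw-cap bottle (top 151 mm above the bench); slides along the table's x. Driven by the shaft alone: clockwise seen from above moves it 25 mm a turn towards the reader, against a steady 0.25 N m (3.5 N at the handle); it stays where it is left. At the start 1.1 to 1.7 turns are missing to the stop. Do not touch it. Origin: on its centre line at bench height.
- carriage_face (a point): Centre of the carriage's leading face (towards the reader), 30 mm above the bench.
- stop_face (a point): Point midway between the tips of the reader's two rubber bumpers, 30 mm above the bench, axes as the slide table's. The carriage is home when carriage_face has come to this point along the table's x. The bumpers give a little: the handle then resists by about 1.2 N more per degree of crank turn. 5 N more than the running effort is snug; 10 N more is too hard.
- rack: Bystander, to be left alone: blue open tube rack, 90 x 165 x 56 mm. Origin: centre of its underside.
- clock: Bystander, to be left alone: small square white bench timer, 62 x 62 x 16 mm. Origin: centre of its underside.
- tips: Bystander, to be left alone: lidded pipette tip box, 90 x 118 x 78 mm. Origin: centre of its underside.
- bottle: Bystander, to be left alone: small screw-cap bottle, 56 mm wide, 103 mm tall. Origin: centre of its underside.
- wrench: Bystander, to be left alone: open-ended spanner lying flat, 157 mm long. Origin: centre of its underside.
- pen: Bystander, to be left alone: marker pen lying flat, 130 mm long. Origin: centre of its underside.
- tape: Bystander, to be left alone: roll of tape lying flat, 60 mm wide, 19 mm high. Origin: centre of its underside.

How it is judged:
By the outcome, as a careful person would: the job done as asked, in the order asked, and still so for the second after the job is handed in, with the robot touching nothing.
It also fails if it takes over 72 s, if anything falls off the work surface, if the arm or the gripper's body presses on something with over 40 N, if the wrist force passes 120 N, or if a joint passes its speed limit or range.

### The arm

A 6-joint arm with a two-finger parallel gripper is mounted at the origin on a cart in front of the work surface, level with it; the furniture and walls round the work are solid. World frame = base frame: x ahead of the robot, y to its left, z up, the work surface at z = 0. Lengths are in m, angles in rad, forces in N, time in s.
With the tool pointing down it reaches from about 0.275 to 0.75 m from the base axis. Payload 10.2 kg.
Tool frame: the origin (TCP) lies on the centre line of the jaws, within the pads' length; the fingertips stand 17 mm ahead of it and the grasp point (between the pads) lies 2 mm behind it (bot.finger_overhang is the distance from the TCP to the fingertips, in m); z points along the fingers, x is the direction in which the jaws open and shut, and the axes are right-handed (so a half turn about z gives the same grasp; the last joint's range is limited). The gripper opens to 88 mm and grips with 3 to 60 N. Pads are 18 mm wide; open, the fingers measure 123 mm over their backs; the gripper's body (75 mm by 187 mm) begins 45 mm behind the grasp point.
Start: joints at [0.917, 0.313, 1.498, -0, 1.331, -0.223], TCP at [0.219, 0.477, 0.256] pointing down, gripper open.
Joint ranges: [-2.94, 2.94], [-0.97, 2.17], [0.19, 2.56], [-1.23, 4.37], [0.02, 3.11], [-2.88, 2.88]. Speed limits (rad/s): [2.39, 2.39, 3.01, 3.14, 3.14, 3.14].

### API

Orientations are given as a rotation vector (axis times angle).
In Python, from rig import bot gives the robot as it stands.
- The arm moves only by the shell command python3 -m crank 'ROWS' [FORCE]. ROWS is JSON, a list that holds one entry, the list of rows, each a list of 5 numbers: the finger opening in cm, from 0 to 8.81, then the shift along the tool's x, y, z in cm, then the turn about the tool's z in rad. A call has 1 to 5 rows; each row is the pose to reach, as a shift and turn from the pose commanded when the call began, along the tool's axes at that moment; what a row does not reach only later rows make up. A row lasts 1/10 s, in which the tool goes at most 50 mm and 8.59 degrees, less where a joint would pass 70% of its speed; a pose out of reach is approached as far as the arm can. A call with a gripper value outside its range is refused whole. The fingers move at their own pace and stop on an object; FORCE is the grip in N (left out, the last holds). Time passes only in rows, so rows that repeat a pose let the fingers close. It gives the time, the measured TCP pose, the force and the opening at its end, in the units of the state.
- bot.observe(): the state, without advancing time (a new reading comes with each control period).
- bot.get_image(name): name is "scene" or "top" or "wrist"; returns a dict with "img" (400x640x3 uint8, red, green, blue), "vfov" (degrees; the focal length in pixels is half the picture's height over the tangent of half this angle, whatever the lens; pixels are square), "cx", "cy" (the principal point, pixels), "origin" and "attitude" of the camera in the world. Camera axes: x right, y up, looking along -z (the intrinsics and any distortion apply to the point x, -y, -z); pixel columns grow to the right and rows downward; lengths in m; the calibration is good to about 2 mm. The wrist camera is an equidistant fisheye: a pixel r from the principal point sees the ray r / f radians off the axis. A picture is of the moment at which its call begins. There is no depth.
- bot.hand_in(): hands the job in, once; it reports no verdict.
Trained networks look in a picture, given as the dict that the camera call returned (one of the last four; its "shot" number tells which), for a name from the list of things; names that differ only in an ending like _2 or _b are one class to them, and where a whole thing is asked for, a point or a joint stands for the part that bears it (a point fixed in the world has none). Each returns a list of dicts, best first, with "conf" (0 to 1); they miss things now and then, are a little off and sometimes report something else, mostly with a low value. They report only what shows in the picture. A call takes as long as a camera call.
- bot.boxes_of(picture, query): "xyz" ([x, y, z] in m, in world coordinates, good to about 4 mm: the middle of the surface that is visible of it).
The state is a dict: "time_s": time; "joint_positions": joint angles; "qvel": joint speeds; "joint_torque": joint torques, N m; "eef_pos": TCP position; "tcp_rot": TCP orientation; "ft_force": force on the tool from outside, world axes, zero at the start; "moment": the same for the moment, N m; "gripper_width": opening from 0.0 (shut) to 1.0 (fully open).
Only numpy, scipy, OpenCV 4.12 (cv2) and the standard library are available. Lean on these libraries where they do the work, as an engineer would, in place of code of your own. Each camera call takes 0.05 s, during which the arm holds its last target.

## Working session

There is one attempt and no reset: what is moved stays moved. The work goes in short steps, Python scripts to look and compute and a shell command to move; the robot and the scene stay as the last step left them, time stands still between calls to the robot, and variables do not carry over. Pictures are saved under pics/ and viewed, and the job is handed in when it is done.

```bash
ls -la; mkdir -p pics
python3 - <<'E'
from rig import bot
import cv2,numpy as np
print({k:np.round(v,3) for k,v in bot.observe().items()})
for n in ["scene","top","wrist"]:
    p=bot.get_image(n); cv2.imwrite(f"pics/{n}0.png",p["img"][:,:,::-1])
    print(n,{k:(np.round(v,4).tolist() if not isinstance(v,str) else v) for k,v in p.items() if k!="img"})
    for q in ["crank","handle_mid","shaft_seat","crank_socket","slide_table","carriage","carriage_face","stop_face"]:
        if n=="wrist" : continue
        try:
            r=bot.boxes_of(p,q); print(n,q,[(np.round(d["xyz"],4).tolist(),round(d["conf"],2)) for d in r[:2]])
        except Exception as e: print(q,e)
E
```

```text
total 12
drwxr-xr-x  3 agent agent 4096 Dec  7 05:31 .
drwxr-xr-x 23 root  root  4096 Dec  7 05:31 ..
drwxr-xr-x  2 agent agent 4096 Dec  7 05:31 pics
{'time_s': np.float64(0.0), 'joint_positions': array([ 0.917,  0.313,  1.498,  0.   ,  1.331, -0.223]), 'qvel': array([-0.001,  0.002, -0.   , -0.   ,  0.   , -0.001]), 'joint_torque': array([ 0.0000e+00, -4.0221e+01, -2.5227e+01,  6.9000e-02,  3.5000e-02,
       -0.0000e+00]), 'eef_pos': array([0.219, 0.477, 0.255]), 'tcp_rot': array([ 2.645e+00,  1.695e+00, -2.000e-03]), 'ft_force': array([-0.054, -0.413,  0.76 ]), 'moment': array([-0.043,  0.041,  0.012]), 'gripper_width': np.float64(0.996)}
scene {'vfov': 43.9312, 'cx': 318.7404, 'cy': 203.7726, 'origin': [-0.0895, -0.5468, 1.0976], 'attitude': [0.6874, -0.2789, -0.691], 'shot': 1}
scene crank [([0.429, 0.1559, 0.0269], 0.55)]
scene handle_mid [([0.4258, 0.152, 0.0276], 0.95)]
scene shaft_seat [([0.5296, -0.1861, 0.0332], 0.62)]
scene crank_socket [([0.4231, 0.16, 0.0257], 0.71)]
scene slide_table [([0.5276, -0.1894, 0.0335], 0.93)]
scene carriage [([0.5311, -0.2033, 0.0779], 0.75)
[... 154 characters left out ...]
': 46.5906, 'cx': 312.6649, 'cy': 195.5615, 'origin': [0.34, 0.1051, 1.4946], 'attitude': [0.1135, -0.092, -1.5486], 'shot': 2}
top crank [([0.4309, 0.1649, 0.0268], 0.9)]
top handle_mid [([0.4343, 0.1623, 0.026], 0.9)]
top shaft_seat [([0.5414, -0.1418, 0.0324], 0.89)]
top crank_socket [([0.4307, 0.1602, 0.0228], 0.62)]
top slide_table [([0.5407, -0.1449, 0.0386], 0.75)]
top carriage [([0.5387, -0.1808, 0.0711], 0.74)]
top carriage_face [([0.5401, -0.1829, 0.0711], 0.96), ([0.405, 0.4079, 0.1089], 0.32)]
top stop_face [([0.539, -0.1419, 0.0358], 0.9)]
wrist {'vfov': 65.7065, 'cx': 320.3938, 'cy': 198.2551, 'origin': [0.1562, 0.5058, 0.3844], 'attitude': [-0.2441, -0.1567, 1.132], 'shot': 3}
```

View pics/scene0.png

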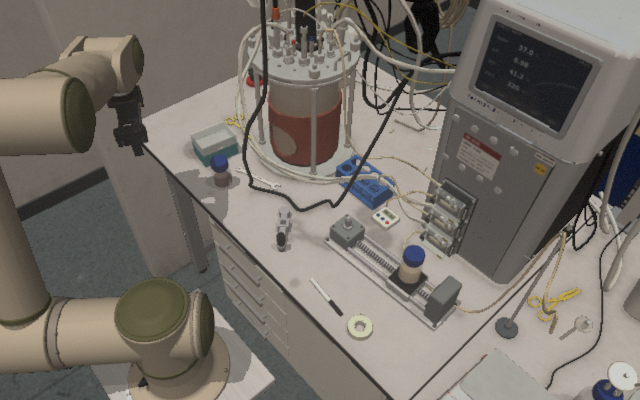

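View pics/top0.png

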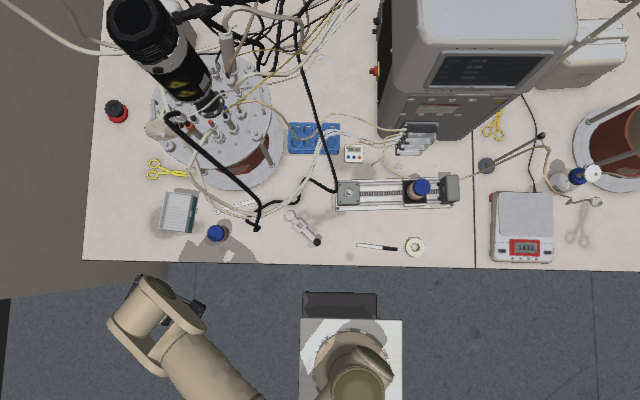

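Top view: shaft/gearbox is at about (348,193), the crank at about (302,228) with its handle at the lower right, and the reader at about (448,188). I'll zoom in.

```bash
cat > h.py <<'E'
import numpy as np,cv2
from scipy.spatial.transform import Rotation as R
def f(p): return 200/np.tan(np.radians(p["vfov"])/2)
def proj(p,X,fish=False):
    X=np.atleast_2d(np.array(X,float)); c=(X-p["origin"])@R.from_rotvec(p["attitude"]).as_matrix()
    x,y,z=c[:,0],-c[:,1],-c[:,2]
    if fish:
        rr=np.hypot(x,y)+1e-12; th=np.arctan2(rr,z); s=f(p)*th/rr
        return np.c_[p["cx"]+s*x,p["cy"]+s*y]
    return np.c_[p["cx"]+f(p)*x/z,p["cy"]+f(p)*y/z]
def back(p,uv,h,fish=False):
    uv=np.atleast_2d(np.array(uv,float)); d=(uv-[p["cx"],p["cy"]])/f(p)
    if fish:
        th=np.linalg.norm(d,axis=1)+1e-12; c=np.c_[d*(np.sin(th)/th)[:,None],np.cos(th)]
    else: c=np.c_[d,np.ones(len(d))]
    c=c*[1,-1,-1]; w=c@R.from_rotvec(p["attitude"]).as_matrix().T; o=np.array(p["origin"])
    return o+w*((h-o[2])/w[:,2])[:,None]
def crop(p,x0,y0,x1,y1,s,fn):
    im=p["img"][y0:y1,x0:x1,::-1]; im=cv2.resize(im,None,fx=s,fy=s,interpolation=cv2.INTER_CUBIC); cv2.imwrite(fn,im)
E
python3 - <<'E'
from rig import bot
from h import *
p=bot.get_image("top"); crop(p,270,140,470,260,4,"pics/t1.png"); np.save("/tmp/top.npy",p,allow_pickle=True)
print(proj(p,[[0,0,0],[.43,.16,.0]]))
s=bot.get_image("scene"); crop(s,260,190,470,340,3.8,"pics/s1.png"); np.save("/tmp/scene.npy",s,allow_pickle=True)
E
```

```text
[[350.34487148 368.5701624 ]
 [301.897449   228.35196627]]
```

View pics/t1.png

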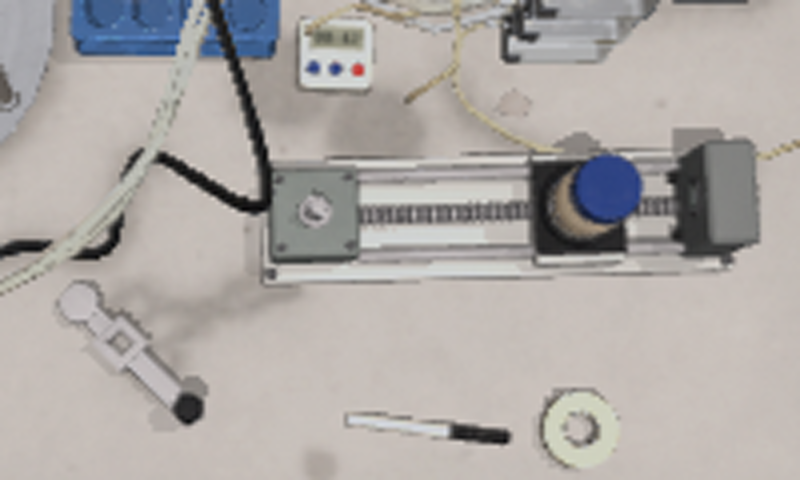

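View pics/s1.png

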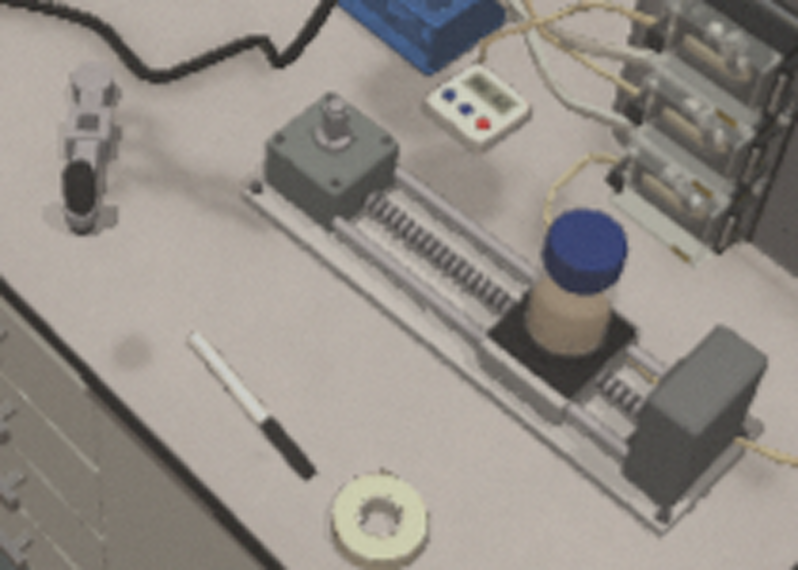

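View pics/wrist0.png

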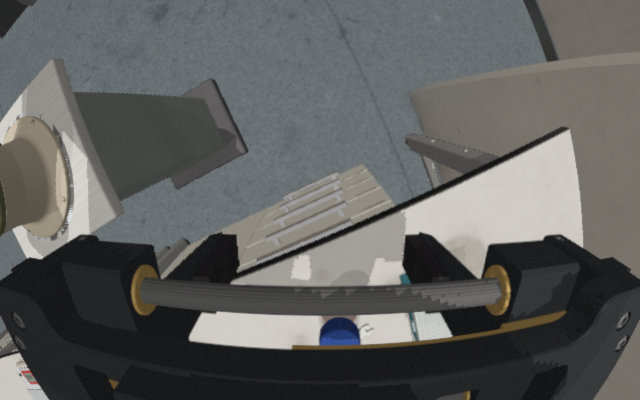

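Run:
```python
from h import *
t=np.load("/tmp/top.npy",allow_pickle=True).item(); s=np.load("/tmp/scene.npy",allow_pickle=True).item()
T=lambda a:(np.array(a)+.5)/4-.5+[270,140]
S=lambda a:(np.array(a)+.5)/3.8-.5+[260,190]
for n,a,h in [("hub",(121,343),.026),("handletop",(188,406),.0665),("cw",(78,301),.025),("shafttop",(316,209),.1),("gb1",(272,170),.062),("gb2",(355,168),.062),("gb3",(358,258),.062),("gb4",(276,260),.062),("readTopR",(757,245),.11),("readTopRup",(752,140),.11)]:
    print("T",n,back(t,T(a),h).round(4))
for n,a,h in [("hub",(90,124),.026),("handletop",(80,170),.0665),("cw",(93,73),.025),("stud",(333,98),.102),("gbL",(266,150),.062),("gbBack",(330,95),.062),("gbR",(398,150),.062),("gbF",(334,198),.062)]:
    print("S",n,back(s,S(a),h).round(4))
# triangulate
def tri(a,b):
    P=back(t,T(a),0)[0];o1=np.array(t["origin"]);d1=(P-o1);d1/=np.linalg.norm(d1)
    Q=back(s,S(b),0)[0];o2=np.array(s["origin"]);d2=(Q-o2);d2/=np.linalg.norm(d2)
    A=np.c_[d1,-d2];k=np.linalg.lstsq(A,o2-o1,rcond=None)[0]
    p1=o1+k[0]*d1;p2=o2+k[1]*d2;return ((p1+p2)/2).round(4),np.linalg.norm(p1-p2).round(4)
print("kink",tri((262,206),(280,62)), "bend",tri((140,155),(262,42)))
print("stud",tri((316,209),(333,98)),"hub",tri((121,343),(90,124)),"hdl",tri((188,406),(80,170)),"bottlecap",tri((607,187),(585,245)))
```

```text
T hub [[0.4377 0.1657 0.026 ]]
T handletop [[0.3878 0.1115 0.0665]]
T cw [[0.4705 0.2007 0.025 ]]
T shafttop [[0.5372 0.0174 0.1   ]]
T gb1 [[0.5726 0.0496 0.062 ]]
T gb2 [[ 0.5754 -0.0151  0.062 ]]
T gb3 [[ 0.5048 -0.0179  0.062 ]]
T gb4 [[0.502  0.0455 0.062 ]]
T readTopR [[ 0.5148 -0.3117  0.11  ]]
T readTopRup [[ 0.5944 -0.3095  0.11  ]]
S hub [[0.4367 0.165  0.026 ]]
S handletop [[0.3856 0.1106 0.0665]]
S cw [[0.4703 0.2028 0.025 ]]
S stud [[0.541  0.0221 0.102 ]]
S gbL [[0.4974 0.0414 0.062 ]]
S gbBack [[0.5666 0.0484 0.062 ]]
S gbR [[ 0.5675 -0.0197  0.062 ]]
S gbF [[ 0.504  -0.0205  0.062 ]]
kink (array([0.5331, 0.0615, 0.1129]), np.float64(0.0093)) bend (array([0.5937, 0.1527, 0.0114]), np.float64(0.0062))
stud (array([0.536 , 0.0179, 0.1096]), np.float64(0.0004)) hub (array([0.4376, 0.1659, 0.0245]), np.float64(0.0004)) hdl (array([0.3874, 0.1119, 0.0638]), np.float64(0.0013)) bottlecap (array([ 0.5505, -0.1921,  0.1439]), np.float64(0.002))
```

Run:
```python
from rig import bot
from h import *
p=bot.get_image("top"); crop(p,230,120,360,260,4.2,"pics/t2.png")
s=bot.get_image("scene"); crop(s,220,100,430,260,3.8,"pics/s2.png")
```

```text
(no output)
```

View pics/s2.png

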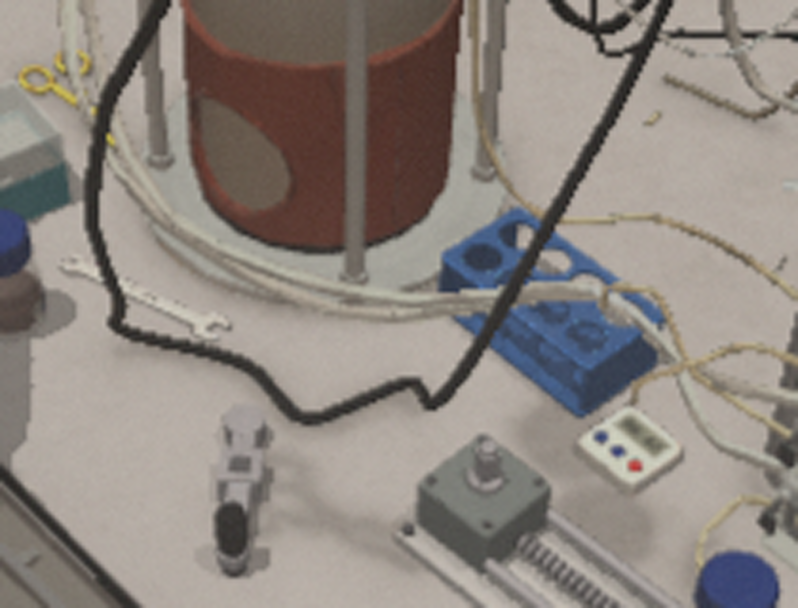

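View pics/t2.png

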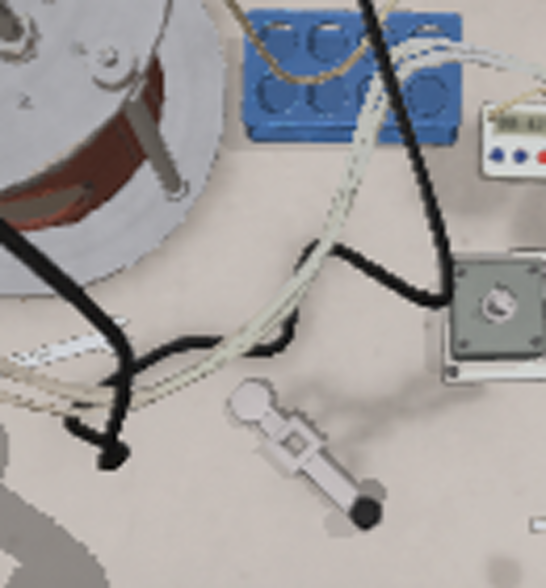

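```bash
cat >> h.py <<'E'
def tri(t,s,a,b):
    P=back(t,a,0)[0];o1=np.array(t["origin"]);d1=(P-o1);d1/=np.linalg.norm(d1)
    Q=back(s,b,0)[0];o2=np.array(s["origin"]);d2=(Q-o2);d2/=np.linalg.norm(d2)
    k=np.linalg.lstsq(np.c_[d1,-d2],o2-o1,rcond=None)[0]
    p1=o1+k[0]*d1;p2=o2+k[1]*d2;return ((p1+p2)/2).round(4),np.linalg.norm(p1-p2).round(4)
E
python3 - <<'E'
from h import *
t=np.load("/tmp/top.npy",allow_pickle=True).item(); s=np.load("/tmp/scene.npy",allow_pickle=True).item()
T=lambda a:np.array(a)/4.2+[230,120]
S=lambda a:np.array(a)/3.8+[220,100]
for n,a,b in [("kink",(440,298),(432,403)),("c1",(320,247),(410,382)),("c2",(278,350),(310,416)),("c3",(185,342),(250,365)),("c4",(110,455),(118,325)),("c4b",(100,380),(118,325))]:
    print(n,tri(t,s,T(a),S(b)))
# epipolar: for scene pts, project ray onto top
for b in [(432,403),(410,382),(310,416),(250,365),(118,325),(95,200),(500,310),(600,140)]:
    print(b,[ (((proj(t,back(s,S(b),h))-[230,120])*4.2)[0]).round(0).tolist() for h in (0,.05,.1,.15,.2,.3,.4)])
E
```

```text
kink (array([0.5344, 0.0622, 0.1108]), np.float64(0.0081))
c1 (array([0.5894, 0.1486, 0.019 ]), np.float64(0.0022))
c2 (array([0.5114, 0.1783, 0.012 ]), np.float64(0.0053))
c3 (array([0.515 , 0.2515, 0.007 ]), np.float64(0.0009))
c4 (array([0.4245, 0.2951, 0.0797]), np.float64(0.0048))
c4b (array([0.4654, 0.3217, 0.0345]), np.float64(0.0371))
(432, 403) [[342.0, 236.0], [382.0, 267.0], [424.0, 300.0], [470.0, 336.0], [519.0, 374.0], [632.0, 462.0], [768.0, 567.0]]
(410, 382) [[307.0, 233.0], [347.0, 264.0], [390.0, 297.0], [436.0, 332.0], [486.0, 371.0], [600.0, 459.0], [736.0, 564.0]]
(310, 416) [[273.0, 337.0], [313.0, 367.0], [356.0, 399.0], [403.0, 434.0], [454.0, 471.0], [570.0, 556.0], [709.0, 659.0]]
(250, 365) [[180.0, 337.0], [221.0, 367.0], [266.0, 399.0], [314.0, 433.0], [366.0, 471.0], [484.0, 556.0], [626.0, 658.0]]
(118, 325) [[44.0, 402.0], [87.0, 431.0], [133.0, 463.0], [183.0, 497.0], [237.0, 533.0], [359.0, 617.0], [507.0, 717.0]]
(95, 200) [[-121.0, 304.0], [-77.0, 334.0], [-30.0, 366.0], [22.0, 401.0], [78.0, 439.0], [204.0, 525.0], [356.0, 628.0]]
(500, 310) [[297.0, 97.0], [337.0, 129.0], [379.0, 163.0], [425.0, 200.0], [475.0, 240.0], [588.0, 331.0], [724.0, 440.0]]
(600, 140) [[188.0, -167.0], [228.0, -133.0], [271.0, -97.0], [318.0, -57.0], [368.0, -15.0], [482.0, 82.0], [620.0, 199.0]]
```

```bash
cat >> h.py <<'E'
def yaw(rv): 
    x=R.from_rotvec(rv).as_matrix()[:,0]; return np.degrees(np.arctan2(x[1],x[0]))
def goal(o,xyz,yawdeg=None,half=True):
    """shift (cm, tool axes) and turn (rad) from the measured pose to a world goal; jaw yaw modulo 180 nearest if half"""
    M=R.from_rotvec(o["tcp_rot"]).as_matrix(); d=M.T@(np.array(xyz)-o["eef_pos"])*100
    tr=0
    if yawdeg is not None:
        e=yawdeg-yaw(o["tcp_rot"]); e=(e+90)%180-90 if half else (e+180)%360-180
        tr=-np.radians(e)
    return d.round(2),round(float(tr),3)
def st(o):
    print("t",round(float(o["time_s"]),2),"tcp",np.round(o["eef_pos"],4),"yaw",round(yaw(o["tcp_rot"]),2),"F",np.round(o["ft_force"],1),"M",np.round(o["moment"],2),"g",round(float(o["gripper_width"]),3),"q",np.round(o["joint_positions"],2), "tilt",np.round(R.from_rotvec(o["tcp_rot"]).as_matrix()[:,2],3))
E
python3 - <<'E'
from rig import bot
from h import *
o=bot.observe(); st(o)
print(goal(o,[.4375,.1657,.19],-42.8))
E
```

```text
t 1.15 tcp [0.2193 0.477  0.2557] yaw 65.32 F [-0.5  0.4 -0.2] M [0.04 0.01 0.01] g 0.999 q [ 0.92  0.31  1.5  -0.    1.33 -0.22] tilt [ 0.  0. -1.]
(array([-19.18,  32.83,   6.57]), -1.255)
```

Run:
```python
from rig import bot
from h import *
o=bot.observe()
print(goal(o,[.24,.33,.255]),goal(o,[.28,.17,.25]))
```

```text
(array([-12.49,   8.02,   0.07]), 0.0) (array([-25.36,  18.34,   0.57]), 0.0)
```

```bash
python3 -m crank '[[[8.8,-4.2,2.7,0,0.14],[8.8,-8.4,5.4,0,0.28],[8.8,-12.5,8,0,0.42],[8.8,-16.6,11.3,0.3,0.56],[8.8,-20.5,14.6,0.4,0.7]]]'
python3 - <<'E'
from rig import bot
from h import *
o=bot.observe();st(o)
print(goal(o,[.28,.17,.25],-42.8,False),goal(o,[.4375,.1657,.19],-42.8,False))
E
```

```text
time_s: 1.65
eef_pos: [0.2649, 0.2318, 0.2518]
tcp_rot: [-3.067, -0.679, -0.001]
ft_force: [0.8, -0.0, 0.6]
gripper_width: 0.998
t 1.65 tcp [0.2649 0.2318 0.2518] yaw 24.95 F [ 0.8 -0.   0.6] M [-0.04  0.03 -0.03] g 0.998 q [ 0.38 -0.08  1.96 -0.    1.27 -0.05] tilt [ 0.001  0.    -1.   ]
(array([-1.24,  6.24,  0.18]), 1.182) (array([12.85, 13.27,  6.18]), 1.182)
```

```bash
python3 -m crank '[[[8.8,0,4.5,0.2,0.14],[8.8,2.5,7.5,1,0.28],[8.8,5.5,9.5,2,0.42],[8.8,8.5,11,3.5,0.56],[8.8,11,12.2,5,0.7]]]'; python3 -m crank '[[[8.8,1,0,0,0.14],[8.8,1,0,0,0.28],[8.8,1,0,0,0.42],[8.8,1,0,0,0.48],[8.8,1,0,0,0.48]]]'
python3 - <<'E'
from rig import bot
from h import *
o=bot.observe();st(o)
p=bot.get_image("wrist"); cv2.imwrite("pics/w1.png",p["img"][:,:,::-1]); np.save("/tmp/w1.npy",p,allow_pickle=True)
print(goal(o,[.4375,.1657,.19],-42.8,False))
print(proj(p,[[.4375,.1657,.026],[.387,.111,.0665]],True), p["origin"])
E
```

```text
time_s: 2.15
eef_pos: [0.4186, 0.1694, 0.2013]
tcp_rot: [-3.113, 0.418, -0.001]
ft_force: [0.3, -0.3, -0.2]
gripper_width: 0.998
time_s: 2.65
eef_pos: [0.4265, 0.1673, 0.2018]
tcp_rot: [-2.929, 1.137, -0.0]
ft_force: [-0.8, 0.4, -0.2]
gripper_width: 1.0
t 2.65 tcp [0.4265 0.1673 0.2018] yaw -42.42 F [-0.8  0.4 -0.2] M [-0.08  0.09  0.  ] g 1.0 q [ 0.12  0.22  1.77 -0.    1.15  0.86] tilt [ 0. -0. -1.]
(array([ 0.93, -0.62,  1.18]), 0.007)
[[329.25612575 176.76095577]
 [329.3278656  262.20311963]] [0.47387882 0.21845712 0.33045668]
```

View pics/w1.png

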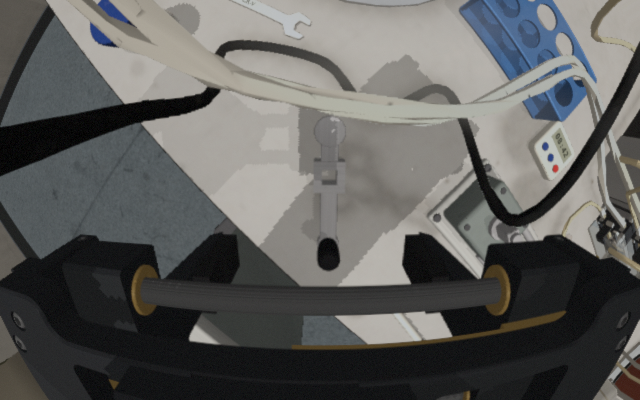

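Run:
```python
from h import *
t=np.load("/tmp/top.npy",allow_pickle=True).item(); w=np.load("/tmp/w1.npy",allow_pickle=True).item()
# wrist pixels -> top crop t2 coords at varying heights
for b in [(330,105),(270,95),(225,60),(400,110),(470,108),(515,215),(480,170),(455,100),(560,195),(600,120),(350,90),(210,95),(100,115)]:
    print(b,[(h,((proj(t,back(w,b,h,True))-[230,120])*4.2)[0].round(0).tolist(),back(w,b,h,True)[0,:2].round(3).tolist()) for h in (0,.05,.1,.15,.2,.25)])
```

```text
(330, 105) [(0, [228.0, 379.0], [0.487, 0.218]), (0.05, [223.0, 375.0], [0.485, 0.218]), (0.1, [218.0, 371.0], [0.483, 0.218]), (0.15, [212.0, 367.0], [0.481, 0.218]), (0.2, [206.0, 362.0], [0.479, 0.218]), (0.25, [199.0, 356.0], [0.477, 0.218])]
(270, 95) [(0, [160.0, 429.0], [0.448, 0.27]), (0.05, [163.0, 419.0], [0.452, 0.262]), (0.1, [167.0, 408.0], [0.456, 0.254]), (0.15, [171.0, 396.0], [0.46, 0.246]), (0.2, [175.0, 384.0], [0.464, 0.239]), (0.25, [179.0, 371.0], [0.468, 0.231])]
(225, 60) [(0, [76.0, 438.0], [0.44, 0.334]), (0.05, [90.0, 427.0], [0.445, 0.316]), (0.1, [104.0, 415.0], [0.45, 0.299]), (0.15, [120.0, 402.0], [0.455, 0.281]), (0.2, [137.0, 388.0], [0.46, 0.264]), (0.25, [155.0, 373.0], [0.466, 0.247])]
(400, 110) [(0, [299.0, 312.0], [0.541, 0.165]), (0.05, [286.0, 316.0], [0.53, 0.173]), (0.1, [271.0, 321.0], [0.52, 0.181]), (0.15, [255.0, 326.0], [0.51, 0.189]), (0.2, [238.0, 331.0], [0.5, 0.197]), (0.25, [220.0, 336.0], [0.49, 0.205])]
(470, 108) [(0, [367.0, 227.0], [0.609, 0.114]), (0.05, [345.0, 241.0], [0.588, 0.129]), (0.1, [322.0, 257.0], [0.568, 0.145]),
[... 1380 characters left out ...]
.514, 0.216]), (0.05, [227.0, 345.0], [0.508, 0.216]), (0.1, [221.0, 346.0], [0.502, 0.217]), (0.15, [214.0, 346.0], [0.496, 0.217]), (0.2, [208.0, 346.0], [0.49, 0.217]), (0.25, [200.0, 346.0], [0.484, 0.218])]
(210, 95) [(0, [95.0, 489.0], [0.401, 0.318]), (0.05, [106.0, 471.0], [0.412, 0.303]), (0.1, [118.0, 453.0], [0.423, 0.288]), (0.15, [131.0, 433.0], [0.434, 0.273]), (0.2, [145.0, 411.0], [0.445, 0.258]), (0.25, [160.0, 388.0], [0.456, 0.243])]
(100, 115) [(0, [-45.0, 648.0], [0.279, 0.419]), (0.05, [-16.0, 611.0], [0.308, 0.389]), (0.1, [15.0, 571.0], [0.338, 0.358]), (0.15, [48.0, 528.0], [0.367, 0.328]), (0.2, [83.0, 483.0], [0.397, 0.298]), (0.25, [120.0, 434.0], [0.426, 0.267])]
```

```bash
python3 -m crank '[[[7,0.9,-0.6,3,0.007],[7,0.9,-0.6,7,0.007],[6,0.9,-0.6,11,0.007],[6,0.9,-0.6,13,0.007],[6,0.9,-0.6,13,0.007]]]' 20
python3 - <<'E'
from rig import bot
from h import *
o=bot.observe();st(o)
p=bot.get_image("wrist"); cv2.imwrite("pics/w2.png",p["img"][:,:,::-1]); np.save("/tmp/w2.npy",p,allow_pickle=True)
print(goal(o,[.4375,.1657,.022],-42.8,False))
print(proj(p,[[.4375,.1657,.026],[.387,.111,.0665],[.4705,.2015,.025]],True), p["origin"])
E
```

```text
time_s: 3.2
eef_pos: [0.4358, 0.1655, 0.0697]
tcp_rot: [2.924, -1.143, -0.007]
ft_force: [0.4, -0.1, 0.7]
gripper_width: 0.683
t 3.2 tcp [0.4358 0.1655 0.0697] yaw -42.71 F [ 0.4 -0.1  0.7] M [-0.03  0.12 -0.02] g 0.683 q [0.11 0.44 1.88 0.   0.83 0.86] tilt [-0.005 -0.001 -1.   ]
(array([ 0.13, -0.15,  4.77]), 0.002)
[[321.84929153 229.87198534]
 [321.64875894 368.40272669]
 [321.84866002 147.92730684]] [0.48410543 0.21646813 0.19808295]
```

View pics/w2.png

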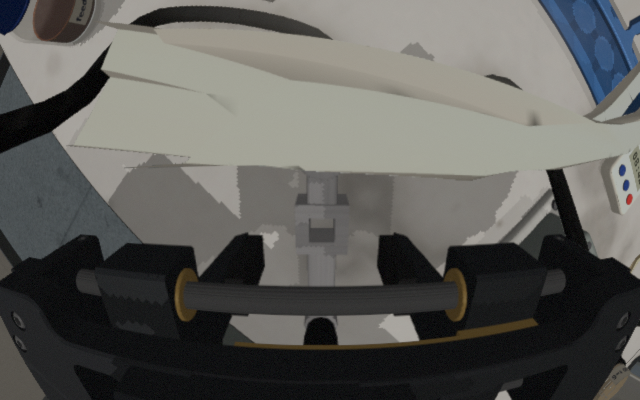

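The hub's hole is at (322,230), as predicted, and centred between the fingers. The white hose is close to the camera with no force on the arm. I'll go down slowly.

```bash
python3 -m crank '[[[6,0.1,-0.1,1.5,0],[6,0.1,-0.1,3,0],[6,0.1,-0.1,4.2,0],[6,0.1,-0.1,4.7,0],[6,0.1,-0.1,4.7,0]]]' 20; python3 -m crank '[[[2.5,0,0,0,0],[2.5,0,0,0,0],[2.5,0,0,0,0],[2.5,0,0,0,0],[2.5,0,0,0,0]]]' 20;python3 - <<'E'
from rig import bot
from h import *
o=bot.observe();st(o)
E
```

```text
time_s: 3.75
eef_pos: [0.4387, 0.1658, 0.025]
tcp_rot: [-2.925, 1.146, -0.0]
ft_force: [-0.2, 0.6, 0.2]
gripper_width: 0.682
time_s: 4.25
eef_pos: [0.4386, 0.1659, 0.0251]
tcp_rot: [-2.925, 1.146, -0.0]
ft_force: [-1.4, 0.9, 4.7]
gripper_width: 0.361
t 4.25 tcp [0.4386 0.1659 0.0251] yaw -42.8 F [-1.4  0.9  4.7] M [ 0.08  0.37 -0.01] g 0.361 q [0.11 0.53 1.89 0.   0.72 0.86] tilt [ 0.  0. -1.]
```

```bash
python3 -m crank '[[[2.5,0,0,-1,0],[2.5,0,0,-4,0],[2.5,0,0,-8,0],[2.5,0,0,-12,0],[2.5,0,0,-14,0]]]' 25;python3 - <<'E'
from rig import bot
from h import *
o=bot.observe();st(o)
print(goal(o,[.475,-.04,.16],-42.8,False))
E
```

```text
time_s: 4.75
eef_pos: [0.4391, 0.1658, 0.1682]
tcp_rot: [-2.923, 1.145, -0.006]
ft_force: [-0.0, 0.8, -3.3]
gripper_width: 0.356
t 4.75 tcp [0.4391 0.1658 0.1682] yaw -42.79 F [-0.   0.8 -3.3] M [ 0.01  0.12 -0.02] g 0.356 q [ 0.11  0.28  1.78 -0.    1.07  0.86] tilt [ 0.004  0.    -1.   ]
(array([16.62, 12.67,  0.83]), 0.0)
```

```bash
python3 -m crank '[[[2.5,3.5,2.6,0.2,0],[2.5,7,5.2,0.4,0],[2.5,10.4,7.9,0.6,0],[2.5,13.6,10.4,0.6,0],[2.5,15.6,12,0.7,0]]]' 25;python3 -m crank '[[[2.5,1,0.7,0.1,0],[2.5,1,0.7,0.1,0]]]'
python3 - <<'E'
from rig import bot
from h import *
o=bot.observe();st(o)
p=bot.get_image("wrist"); cv2.imwrite("pics/w3.png",p["img"][:,:,::-1]); np.save("/tmp/w3.npy",p,allow_pickle=True)
print(proj(p,[[.537,.018,.1],[.535,.018,.1]],True), p["origin"])
c=proj(p,[[.537,.018,.1]],True)[0].astype(int); x0=max(c[0]-50,0);y0=max(c[1]-45,0)
crop(p,x0,y0,x0+100,y0+75,8,"pics/w3c.png"); print(x0,y0)
E
```

```text
time_s: 5.25
eef_pos: [0.4714, -0.0307, 0.1581]
tcp_rot: [2.924, -1.149, 0.0]
ft_force: [0.1, 0.7, -4.3]
gripper_width: 0.361
time_s: 5.45
eef_pos: [0.474, -0.0409, 0.1567]
tcp_rot: [2.924, -1.149, -0.001]
ft_force: [0.3, -0.1, -3.6]
gripper_width: 0.364
t 5.45 tcp [ 0.474  -0.0409  0.1567] yaw -42.9 F [ 0.3 -0.1 -3.6] M [ 0.01  0.16 -0.01] g 0.364 q [-0.33  0.31  1.78 -0.    1.05  0.42] tilt [-0.001  0.    -1.   ]
[[330.00098596  85.85517229]
 [327.50877452  88.09915886]] [0.52188257 0.00978492 0.28534771]
280 40
```

View pics/w3.png

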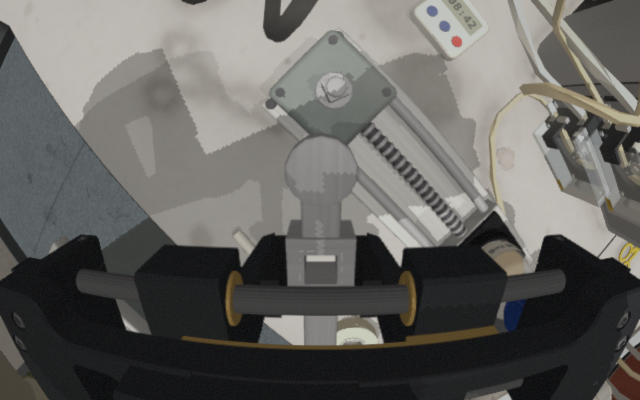

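View pics/w3c.png

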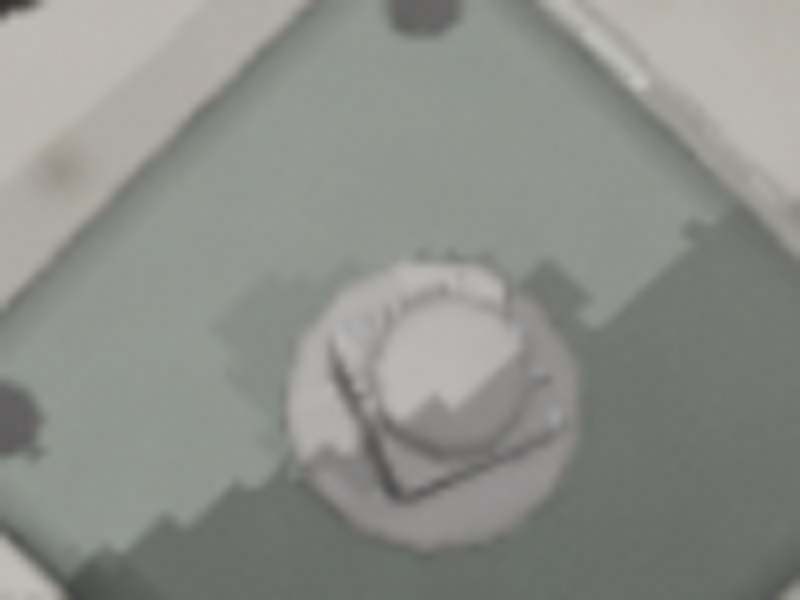

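Run:
```python
from h import *
w=np.load("/tmp/w3.npy",allow_pickle=True).item()
C=lambda a:(np.array(a)+.5)/8-.5+[280,40]
print("stud",back(w,C((450,370)),.102,True).round(4),"collar",back(w,C((433,405)),.07,True).round(4))
P={k:back(w,C(v),.0945,True)[0] for k,v in dict(a=(402,498),b=(333,342),c=(562,430),d=(508,288)).items()}
for i,j in ["ab","ac","bd","cd"]:
    d=P[j]-P[i]; print(i+j,np.linalg.norm(d).round(4),np.degrees(np.arctan2(d[1],d[0])).round(1)%90)
print(np.mean(list(P.values()),0).round(4))
W=lambda u:back(w,u,.062,True)[0]
L,T_,Rr,B=W((262,100)),W((336,29)),W((398,88)),W((322,137))
for n,d in [("LT",T_-L),("TR",Rr-T_)]: print(n,np.linalg.norm(d).round(4),np.degrees(np.arctan2(d[1],d[0])).round(1))
# hub in hand
for h in (.1576,): print("hub top hole",back(w,(321,267),h,True).round(4))
```

```text
stud [[0.5394 0.0156 0.102 ]] collar [[0.5392 0.0154 0.07  ]]
ab 0.0131 70.5
ac 0.0133 71.1
bd 0.0139 65.2
cd 0.0117 67.7
[0.5392 0.0147 0.0945]
LT 0.0743 1.5
TR 0.0619 -86.3
hub top hole [[ 0.4748 -0.0411  0.1576]]
```

Run:
```python
from rig import bot
from h import *
o=bot.observe()
print(goal(o,[.5387,.0158,.152],-20,False))
```

```text
(array([ 0.98, -8.49,  0.47]), -0.399)
```

```bash
python3 -m crank '[[[2.5,0.2,-2,0,-0.1],[2.5,0.5,-4.2,0,-0.2],[2.5,0.8,-6.6,0.2,-0.3],[2.5,1,-8.5,0.4,-0.4],[2.5,1,-8.5,0.4,-0.4]]]' 25;python3 - <<'E'
from rig import bot
from h import *
o=bot.observe();st(o)
p=bot.get_image("wrist"); cv2.imwrite("pics/w4.png",p["img"][:,:,::-1]); np.save("/tmp/w4.npy",p,allow_pickle=True)
s=bot.get_image("scene"); crop(s,310,190,410,265,8,"pics/s4.png")
print(goal(o,[.5387,.0158,.13],-20,False))
E
```

```text
time_s: 6.0
eef_pos: [0.5395, 0.0183, 0.1524]
tcp_rot: [-3.095, 0.534, 0.001]
ft_force: [-0.9, -0.5, -4.9]
gripper_width: 0.36
t 6.0 tcp [0.5395 0.0183 0.1524] yaw -19.57 F [-0.9 -0.5 -4.9] M [-0.15  0.15 -0.03] g 0.36 q [-0.18  0.45  1.59  0.    1.1   0.16] tilt [-0.     0.001 -1.   ]
(array([0.01, 0.26, 2.24]), 0.007)
```

View pics/w4.png

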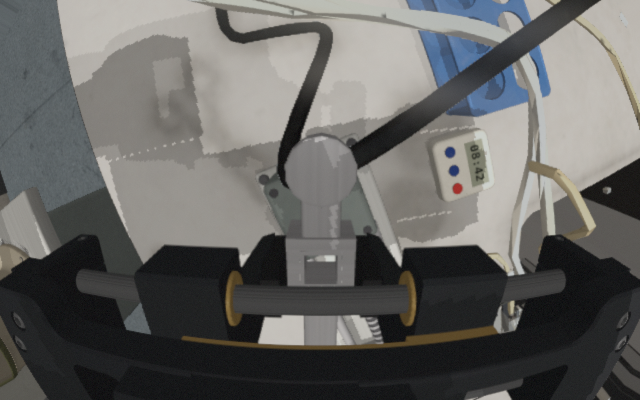

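View pics/s4.png

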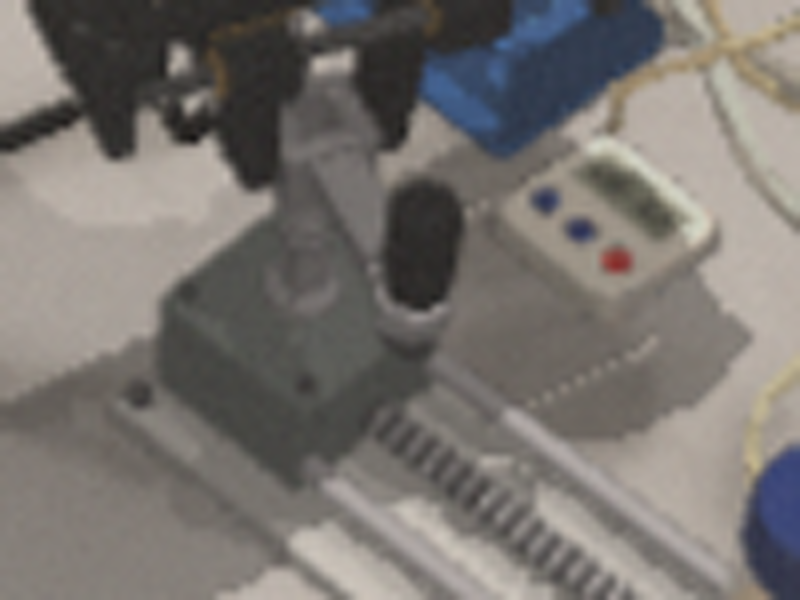

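```bash
python3 -m crank '[[[2.5,0,0.25,0.6,0.007],[2.5,0,0.25,1.2,0.007],[2.5,0,0.25,2,0.007],[2.5,0,0.25,2.2,0.007],[2.5,0,0.25,2.2,0.007]]]';python3 - <<'E'
from rig import bot
from h import *
o=bot.observe();st(o)
s=bot.get_image("scene"); crop(s,310,190,410,265,8,"pics/s5.png")
print(goal(o,[.5387,.0158,.12],-20,False))
E
```

```text
time_s: 6.6
eef_pos: [0.538, 0.0129, 0.1303]
tcp_rot: [-3.092, 0.554, 0.002]
ft_force: [-0.3, -0.7, -3.3]
gripper_width: 0.36
t 6.6 tcp [0.538  0.0129 0.1303] yaw -20.31 F [-0.3 -0.7 -3.3] M [-0.06  0.12  0.  ] g 0.36 q [-0.19  0.47  1.62  0.    1.05  0.16] tilt [-0.001  0.    -1.   ]
(array([-0.04, -0.29,  1.03]), -0.005)
```

View pics/s5.png

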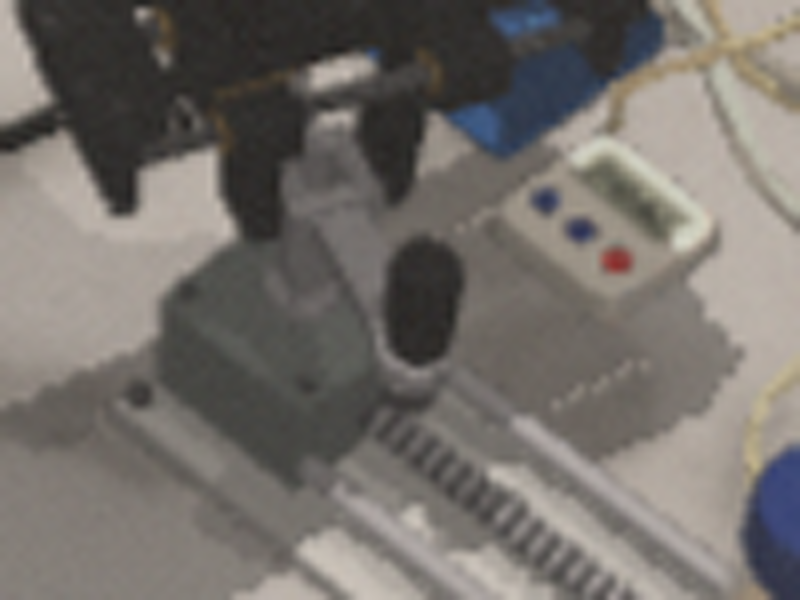

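```bash
python3 -m crank '[[[2.5,-0.03,-0.28,0,0],[2.5,-0.03,-0.28,0,0],[2.5,-0.03,-0.28,0,0]]]';python3 - <<'E'
from rig import bot
from h import *
o=bot.observe();st(o)
print(goal(o,[.5387,.0158,.12],-20,False))
E
```

```text
time_s: 6.95
eef_pos: [0.5391, 0.0159, 0.131]
tcp_rot: [3.093, -0.553, 0.0]
ft_force: [0.5, -0.3, -3.3]
gripper_width: 0.36
t 6.95 tcp [0.5391 0.0159 0.131 ] yaw -20.27 F [ 0.5 -0.3 -3.3] M [-0.09  0.05  0.02] g 0.36 q [-0.19  0.47  1.61 -0.    1.05  0.17] tilt [ 0. -0. -1.]
(array([-0.03,  0.02,  1.1 ]), -0.005)
```

```bash
python3 -m crank '[[[2.5,-0.02,0,0.2,0],[2.5,-0.02,0,0.4,0],[2.5,-0.02,0,0.6,0],[2.5,-0.02,0,0.7,0],[2.5,-0.02,0,0.7,0]]]';python3 - <<'E'
from rig import bot
from h import *
st(bot.observe())
E
```

```text
time_s: 7.45
eef_pos: [0.5387, 0.0158, 0.1236]
tcp_rot: [3.093, -0.553, -0.001]
ft_force: [-0.1, 0.8, -3.3]
gripper_width: 0.361
t 7.45 tcp [0.5387 0.0158 0.1236] yaw -20.28 F [-0.1  0.8 -3.3] M [-0.11  0.14 -0.01] g 0.361 q [-0.19  0.48  1.62 -0.    1.04  0.17] tilt [-0.  0. -1.]
```

```bash
python3 -m crank '[[[2.5,0,0,0.1,0],[2.5,0,0,0.2,0],[2.5,0,0,0.3,0],[2.5,0,0,0.4,0],[2.5,0,0,0.4,0]]]';python3 - <<'E'
from rig import bot
from h import *
st(bot.observe())
E
```

```text
time_s: 7.95
eef_pos: [0.5388, 0.0159, 0.1197]
tcp_rot: [-3.092, 0.553, -0.0]
ft_force: [0.2, 1.7, -4.5]
gripper_width: 0.36
t 7.95 tcp [0.5388 0.0159 0.1197] yaw -20.28 F [ 0.2  1.7 -4.5] M [ 0.1  -0.03 -0.05] g 0.36 q [-0.19  0.49  1.62  0.    1.03  0.17] tilt [ 0.  0. -1.]
```

```bash
python3 -m crank '[[[2.5,0,0,0.1,0],[2.5,0,0,0.2,0],[2.5,0,0,0.3,0],[2.5,0,0,0.4,0],[2.5,0,0,0.4,0]]]';python3 - <<'E'
from rig import bot
from h import *
st(bot.observe())
E
```

```text
time_s: 8.45
eef_pos: [0.539, 0.0161, 0.1158]
tcp_rot: [-3.092, 0.553, -0.001]
ft_force: [3.1, 5.5, -3.8]
gripper_width: 0.358
t 8.45 tcp [0.539  0.0161 0.1158] yaw -20.29 F [ 3.1  5.5 -3.8] M [ 0.78 -0.35  0.02] g 0.358 q [-0.19  0.49  1.63  0.    1.02  0.17] tilt [ 0.001  0.001 -1.   ]
```

```bash
python3 -m crank '[[[2.5,0.01,-0.07,0,0],[2.5,0.01,-0.07,0,0]]]';python3 - <<'E'
from rig import bot
from h import *
st(bot.observe())
E
```

```text
time_s: 8.65
eef_pos: [0.539, 0.0163, 0.1157]
tcp_rot: [3.092, -0.553, -0.001]
ft_force: [0.6, 2.6, -3.3]
gripper_width: 0.359
t 8.65 tcp [0.539  0.0163 0.1157] yaw -20.28 F [ 0.6  2.6 -3.3] M [ 0.21 -0.06  0.04] g 0.359 q [-0.19  0.49  1.63 -0.    1.02  0.17] tilt [-0. -0. -1.]
```

```bash
python3 -m crank '[[[2.5,0,-0.05,0.1,0],[2.5,0,-0.05,0.3,0],[2.5,0,-0.05,0.5,0],[2.5,0,-0.05,0.7,0],[2.5,0,-0.05,0.7,0]]]';python3 - <<'E'
from rig import bot
from h import *
st(bot.observe())
E
```

```text
time_s: 9.15
eef_pos: [0.5391, 0.0169, 0.1084]
tcp_rot: [3.092, -0.553, -0.001]
ft_force: [0.9, 0.3, -4.0]
gripper_width: 0.363
t 9.15 tcp [0.5391 0.0169 0.1084] yaw -20.29 F [ 0.9  0.3 -4. ] M [-0.08  0.07 -0.01] g 0.363 q [-0.19  0.5   1.63 -0.    1.01  0.17] tilt [-0.001  0.    -1.   ]
```

```bash
python3 -m crank '[[[2.5,0,-0.01,0.3,0],[2.5,0,-0.01,0.6,0],[2.5,0,-0.01,0.9,0],[2.5,0,-0.01,1.1,0],[2.5,0,-0.01,1.1,0]]]';python3 - <<'E'
from rig import bot
from h import *
st(bot.observe())
E
```

```text
time_s: 9.65
eef_pos: [0.5392, 0.017, 0.0975]
tcp_rot: [3.092, -0.553, -0.001]
ft_force: [-0.2, 0.0, -3.9]
gripper_width: 0.359
t 9.65 tcp [0.5392 0.017  0.0975] yaw -20.28 F [-0.2  0.  -3.9] M [-0.08  0.08  0.  ] g 0.359 q [-0.19  0.52  1.64 -0.    0.98  0.17] tilt [-0.001  0.    -1.   ]
```

```bash
python3 -m crank '[[[2.5,0,0,0.07,0],[2.5,0,0,0.14,0],[2.5,0,0,0.2,0],[2.5,0,0,0.24,0],[2.5,0,0,0.24,0]]]';python3 - <<'E'
from rig import bot
from h import *
st(bot.observe())
E
```

```text
time_s: 10.15
eef_pos: [0.5393, 0.017, 0.0954]
tcp_rot: [3.093, -0.553, -0.0]
ft_force: [-0.1, 0.4, -3.9]
gripper_width: 0.36
t 10.15 tcp [0.5393 0.017  0.0954] yaw -20.28 F [-0.1  0.4 -3.9] M [-0.05  0.09  0.02] g 0.36 q [-0.19  0.52  1.64 -0.    0.98  0.17] tilt [-0. -0. -1.]
```

```bash
python3 -m crank '[[[2.5,0,0,0.04,0],[2.5,0,0,0.06,0]]]';python3 - <<'E'
from rig import bot
from h import *
st(bot.observe())
E
```

```text
time_s: 10.35
eef_pos: [0.5394, 0.017, 0.0951]
tcp_rot: [3.092, -0.553, 0.0]
ft_force: [-1.9, -0.4, 1.0]
gripper_width: 0.365
t 10.35 tcp [0.5394 0.017  0.0951] yaw -20.28 F [-1.9 -0.4  1. ] M [ 0.02  0.42 -0.07] g 0.365 q [-0.19  0.52  1.64 -0.    0.98  0.17] tilt [ 0. -0. -1.]
```

Vertical force reversed at z = 0.095, so the hub is resting on the collar. I'll release it and rise.

```bash
python3 -m crank '[[[5.5,0,0,0,0],[5.5,0,0,0,0],[5.5,0,0,0,0],[5.5,0,0,0,0]]]'; python3 -m crank '[[[5.5,0,0,-2,0],[5.5,0,0,-5,0],[5.5,0,0,-8,0],[5.5,0,0,-9,-0.1],[5.5,0,0,-9,-0.25]]]'
python3 - <<'E'
from rig import bot
from h import *
o=bot.observe();st(o)
p=bot.get_image("wrist"); cv2.imwrite("pics/w6.png",p["img"][:,:,::-1]); np.save("/tmp/w6.npy",p,allow_pickle=True)
s=bot.get_image("scene"); crop(s,310,190,410,265,8,"pics/s6.png")
print(goal(o,[.5133,-.0533,.185],90,False),goal(o,[.5133,-.0533,.185],-90,False))
E
```

```text
time_s: 10.75
eef_pos: [0.5395, 0.017, 0.095]
tcp_rot: [3.092, -0.553, 0.001]
ft_force: [-0.3, 0.6, 0.3]
gripper_width: 0.623
time_s: 11.25
eef_pos: [0.5401, 0.0169, 0.1868]
tcp_rot: [3.137, -0.156, 0.006]
ft_force: [-0.2, -0.4, 0.7]
gripper_width: 0.625
t 11.25 tcp [0.5401 0.0169 0.1868] yaw -5.69 F [-0.2 -0.4  0.7] M [-0.1   0.05  0.06] g 0.625 q [-0.19  0.41  1.55  0.    1.18 -0.09] tilt [ 0.004 -0.001 -1.   ]
(array([-1.97,  7.25,  0.17]), -1.67) (array([-1.97,  7.25,  0.17]), 1.471)
```

View pics/w6.png

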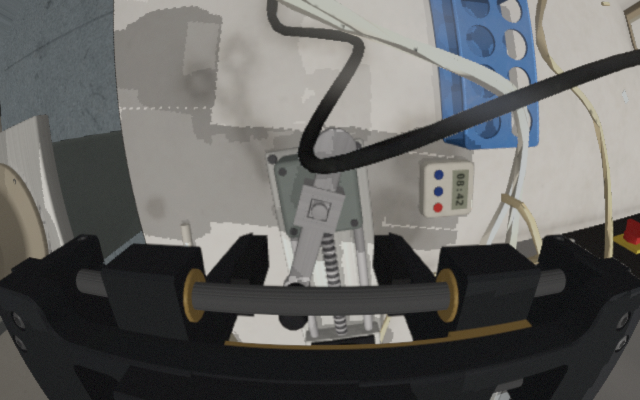

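View pics/s6.png

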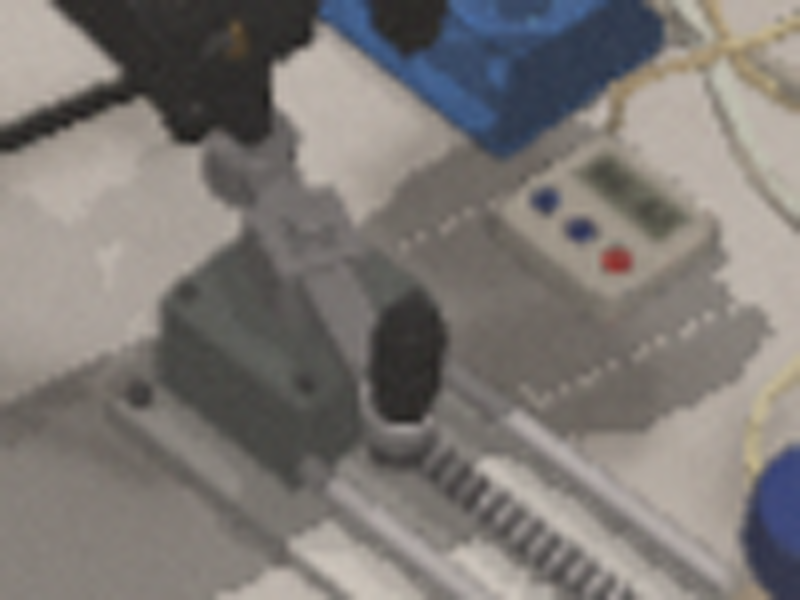

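```bash
python3 -m crank '[[[5.5,-0.4,2,0,-0.14],[5.5,-1,4,0,-0.28],[5.5,-1.5,6,0,-0.42],[5.5,-1.9,7,0,-0.56],[5.5,-1.9,7.2,0,-0.7]]]';python3 -m crank '[[[5.5,0,0,0,-0.14],[5.5,0,0,0,-0.28],[5.5,0,0,0,-0.42],[5.5,0,0,0,-0.56],[5.5,0,0,0,-0.7]]]';python3 -m crank '[[[5.5,0,0,0,-0.14],[5.5,0,0,0,-0.27],[5.5,0,0,0,-0.27],[5.5,0,0,0,-0.27]]]'
python3 - <<'E'
from rig import bot
from h import *
o=bot.observe();st(o)
p=bot.get_image("wrist"); cv2.imwrite("pics/w7.png",p["img"][:,:,::-1]); np.save("/tmp/w7.npy",p,allow_pickle=True)
print(goal(o,[.5133,-.0533,.115],90,False))
print(proj(p,[[.5133,-.0533,.1365]],True))
E
```

```text
time_s: 11.85
eef_pos: [0.5124, -0.0536, 0.1845]
tcp_rot: [-3.003, -0.922, 0.001]
ft_force: [0.3, 0.5, -0.3]
gripper_width: 0.623
time_s: 12.35
eef_pos: [0.5128, -0.0526, 0.1844]
tcp_rot: [-2.503, -1.897, 0.001]
ft_force: [-0.8, 0.4, -0.5]
gripper_width: 0.627
time_s: 12.75
eef_pos: [0.5129, -0.0526, 0.1846]
tcp_rot: [-2.233, -2.209, 0.0]
ft_force: [0.3, -0.3, -1.5]
gripper_width: 0.627
t 12.75 tcp [ 0.5129 -0.0526  0.1846] yaw 89.4 F [ 0.3 -0.3 -1.5] M [ 0.02 -0.05  0.02] g 0.627 q [-0.33  0.36  1.63  0.    1.15 -1.89] tilt [-0.  0. -1.]
(array([-0.07,  0.04,  6.96]), -0.011)
[[319.86576514 229.78660138]]
```

View pics/w7.png

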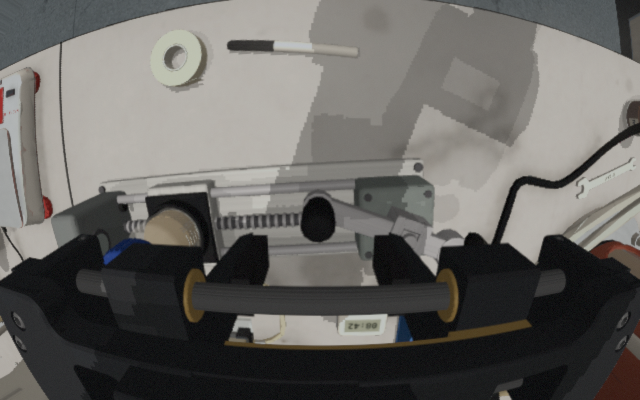

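```bash
python3 -m crank '[[[5.5,-0.06,0.04,2,-0.01],[5.5,-0.06,0.04,4.5,-0.01],[5.5,-0.06,0.04,6.5,-0.01],[5.5,-0.06,0.04,6.95,-0.01],[5.5,-0.06,0.04,6.95,-0.01]]]'; python3 -m crank '[[[1.5,0,0,0,0],[1.5,0,0,0,0],[1.5,0,0,0,0],[1.5,0,0,0,0],[1.5,0,0,0,0]]]' 10
python3 - <<'E'
from rig import bot
from h import *
o=bot.observe();st(o)
E
```

```text
time_s: 13.3
eef_pos: [0.5133, -0.0532, 0.1152]
tcp_rot: [-2.217, -2.225, 0.001]
ft_force: [-0.7, 1.1, 0.8]
gripper_width: 0.623
time_s: 13.8
eef_pos: [0.5135, -0.0534, 0.1156]
tcp_rot: [2.215, 2.227, 0.0]
ft_force: [0.1, -0.1, 2.0]
gripper_width: 0.253
t 13.8 tcp [ 0.5135 -0.0534  0.1156] yaw 90.29 F [ 0.1 -0.1  2. ] M [-0.17  0.05 -0.06] g 0.253 q [-0.33  0.45  1.7  -0.    0.99 -1.91] tilt [ 0. -0. -1.]
```

```bash
cat > circ.py <<'E'
import numpy as np,sys
# handle circle, tool axes constant at yaw 90.3; start angle -110.2 deg; prints rows for cumulated turn list
a0=-110.2; yw=np.radians(90.3); r=7.5
tx=np.array([np.cos(yw),np.sin(yw)]); ty=np.array([tx[1],-tx[0]])
def P(d):
    a=np.radians(a0-d); p=r*np.array([np.cos(a),np.sin(a)]); return np.round([p@tx,p@ty],2)
def rows(d0,step,n=5):
    return [[1.5]+(P(d0+step*(i+1))-P(d0)).round(2).tolist() +[0,0] for i in range(n)]
if __name__=="__main__":
    d0,step=float(sys.argv[1]),float(sys.argv[2]); k=int(sys.argv[3])
    for j in range(k): print(d0+5*step*j, rows(d0+5*step*j,step))
E
cat > eff.py <<'E'
from rig import bot
from h import *
def eff():
    o=bot.observe(); c=np.array([.5394,.0170]); v=np.array(o["eef_pos"][:2])-c
    a=np.degrees(np.arctan2(v[1],v[0])); u=v/np.linalg.norm(v); t=np.array([u[1],-u[0]]) # clockwise tangent
    F=np.array(o["ft_force"][:2])
    print("turned",round((-110.2-a)%360,1),"r",round(np.linalg.norm(v)*1000,1),"resist",round(float(-F@t),1),"radial",round(float(F@u),1),"Fz",round(float(o["ft_force"][2]),1),"z",round(float(o["eef_pos"][2]),4),"g",round(float(o["gripper_width"]),3),"t",round(float(o["time_s"]),2))
eff()
E
python3 circ.py 0 9 8
```

```text
0.0 [[1.5, 0.5, -1.06, 0, 0], [1.5, 1.16, -2.04, 0, 0], [1.5, 1.96, -2.9, 0, 0], [1.5, 2.89, -3.62, 0, 0], [1.5, 3.92, -4.19, 0, 0]]
45.0 [[1.5, 1.11, -0.41, 0, 0], [1.5, 2.26, -0.63, 0, 0], [1.5, 3.44, -0.67, 0, 0], [1.5, 4.61, -0.53, 0, 0], [1.5, 5.74, -0.21, 0, 0]]
90.0 [[1.5, 1.06, 0.5, 0, 0], [1.5, 2.04, 1.16, 0, 0], [1.5, 2.9, 1.96, 0, 0], [1.5, 3.62, 2.89, 0, 0], [1.5, 4.19, 3.92, 0, 0]]
135.0 [[1.5, 0.41, 1.11, 0, 0], [1.5, 0.63, 2.26, 0, 0], [1.5, 0.67, 3.44, 0, 0], [1.5, 0.53, 4.61, 0, 0], [1.5, 0.21, 5.74, 0, 0]]
180.0 [[1.5, -0.5, 1.06, 0, 0], [1.5, -1.16, 2.04, 0, 0], [1.5, -1.96, 2.9, 0, 0], [1.5, -2.89, 3.62, 0, 0], [1.5, -3.92, 4.19, 0, 0]]
225.0 [[1.5, -1.11, 0.41, 0, 0], [1.5, -2.26, 0.63, 0, 0], [1.5, -3.44, 0.67, 0, 0], [1.5, -4.61, 0.53, 0, 0], [1.5, -5.74, 0.21, 0, 0]]
270.0 [[1.5, -1.06, -0.5, 0, 0], [1.5, -2.04, -1.16, 0, 0], [1.5, -2.9, -1.96, 0, 0], [1.5, -3.62, -2.89, 0, 0], [1.5, -4.19, -3.92, 0, 0]]
315.0 [[1.5, -0.41, -1.11, 0, 0], [1.5, -0.63, -2.26, 0, 0], [1.5, -0.67, -3.44, 0, 0], [1.5, -0.53, -4.61, 0, 0], [1.5, -0.21, -5.74, 0, 0]]
```

```bash
python3 -m crank '[[[1.5,0.5,-1.06,0,0],[1.5,1.16,-2.04,0,0],[1.5,1.96,-2.9,0,0],[1.5,2.89,-3.62,0,0],[1.5,3.92,-4.19,0,0]]]' 10; python3 eff.py
```

```text
time_s: 14.3
eef_pos: [0.4724, -0.0141, 0.1158]
tcp_rot: [2.214, 2.224, 0.005]
ft_force: [11.9, 1.2, -5.4]
gripper_width: 0.255
turned 44.9 r 73.8 resist 3.9 radial -11.4 Fz -5.4 z 0.1158 g 0.255 t 14.3
```

```bash
python3 -m crank '[[[1.5,0,0,0,0]]]'; python3 eff.py
```

```text
time_s: 14.4
eef_pos: [0.4722, -0.0133, 0.1158]
tcp_rot: [2.213, 2.225, 0.005]
ft_force: [8.1, 2.1, -3.3]
gripper_width: 0.25
turned 45.5 r 73.7 resist 1.4 radial -8.2 Fz -3.3 z 0.1158 g 0.25 t 14.4
```

```bash
python3 -m crank '[[[1.5,1.11,-0.3,0,0],[1.5,2.26,-0.53,0,0],[1.5,3.44,-0.57,0,0]]]'; python3 eff.py; python3 -m crank '[[[1.5,1.17,0.14,0,0],[1.5,2.3,0.46,0,0]]]'; python3 eff.py
```

```text
time_s: 14.7
eef_pos: [0.4664, 0.0204, 0.1158]
tcp_rot: [2.214, 2.224, 0.003]
ft_force: [9.6, -3.6, -4.1]
gripper_width: 0.257
turned 72.4 r 73.1 resist 3.2 radial -9.7 Fz -4.1 z 0.1158 g 0.257 t 14.7
time_s: 14.9
eef_pos: [0.4711, 0.0433, 0.1158]
tcp_rot: [2.213, 2.225, 0.003]
ft_force: [9.8, -6.6, -4.1]
gripper_width: 0.249
turned 90.8 r 73.2 resist 2.7 radial -11.5 Fz -4.1 z 0.1158 g 0.249 t 14.9
```

```bash
python3 -m crank '[[[1.5,0.2,0.3,0,0],[1.5,0.2,0.3,0,0]]]'; python3 eff.py
```

```text
time_s: 15.1
eef_pos: [0.4724, 0.0458, 0.1153]
tcp_rot: [-2.214, -2.227, 0.001]
ft_force: [-1.6, 0.1, 3.4]
gripper_width: 0.254
turned 93.0 r 72.9 resist 0.5 radial 1.5 Fz 3.4 z 0.1153 g 0.254 t 15.1
```

```bash
sed -i 's/^a0=-110.2/a0=156.8/' circ.py; sed -i 's/\[.5394,.0170\]/[.5413,.0163]/; s/-110.2-a/156.8-a/' eff.py; python3 circ.py 0 9 7
```

```text
0.0 [[1.5, 1.04, 0.55, 0, 0], [1.5, 1.98, 1.26, 0, 0], [1.5, 2.8, 2.11, 0, 0], [1.5, 3.47, 3.07, 0, 0], [1.5, 3.99, 4.13, 0, 0]]
45.0 [[1.5, 0.34, 1.13, 0, 0], [1.5, 0.51, 2.29, 0, 0], [1.5, 0.49, 3.47, 0, 0], [1.5, 0.28, 4.63, 0, 0], [1.5, -0.1, 5.74, 0, 0]]
90.0 [[1.5, -0.55, 1.04, 0, 0], [1.5, -1.26, 1.98, 0, 0], [1.5, -2.11, 2.8, 0, 0], [1.5, -3.07, 3.47, 0, 0], [1.5, -4.13, 3.99, 0, 0]]
135.0 [[1.5, -1.13, 0.34, 0, 0], [1.5, -2.29, 0.51, 0, 0], [1.5, -3.47, 0.49, 0, 0], [1.5, -4.63, 0.28, 0, 0], [1.5, -5.74, -0.1, 0, 0]]
180.0 [[1.5, -1.04, -0.55, 0, 0], [1.5, -1.98, -1.26, 0, 0], [1.5, -2.8, -2.11, 0, 0], [1.5, -3.47, -3.07, 0, 0], [1.5, -3.99, -4.13, 0, 0]]
225.0 [[1.5, -0.34, -1.13, 0, 0], [1.5, -0.51, -2.29, 0, 0], [1.5, -0.49, -3.47, 0, 0], [1.5, -0.28, -4.63, 0, 0], [1.5, 0.1, -5.74, 0, 0]]
270.0 [[1.5, 0.55, -1.04, 0, 0], [1.5, 1.26, -1.98, 0, 0], [1.5, 2.11, -2.8, 0, 0], [1.5, 3.07, -3.47, 0, 0], [1.5, 4.13, -3.99, 0, 0]]
```

Next comes the arc beside the cable, so I'll use three-row pieces with checks in between.

```bash
python3 -m crank '[[[1.5,1.04,0.55,0,0],[1.5,1.98,1.26,0,0],[1.5,2.8,2.11,0,0]]]'; python3 eff.py
```

```text
time_s: 15.4
eef_pos: [0.4937, 0.074, 0.1153]
tcp_rot: [-2.215, -2.226, 0.001]
ft_force: [-2.8, -2.4, 3.1]
gripper_width: 0.254
turned 27.3 r 74.8 resist 3.7 radial -0.1 Fz 3.1 z 0.1153 g 0.254 t 15.4
```

Resistance is 3.7 N with no radial load, as it should be. I'll go on.

```bash
python3 -m crank '[[[1.5,0.67,0.96,0,0],[1.5,1.19,2.02,0,0]]]'; python3 eff.py;  python3 -m crank '[[[1.5,0.34,1.13,0,0],[1.5,0.51,2.29,0,0],[1.5,0.49,3.47,0,0]]]'; python3 eff.py
```

```text
time_s: 15.6
eef_pos: [0.5144, 0.0861, 0.1152]
tcp_rot: [-2.215, -2.227, 0.001]
ft_force: [-2.4, -4.3, 3.3]
gripper_width: 0.255
turned 45.7 r 74.8 resist 3.8 radial -3.2 Fz 3.3 z 0.1152 g 0.255 t 15.6
time_s: 15.9
eef_pos: [0.5491, 0.0908, 0.1151]
tcp_rot: [-2.215, -2.228, 0.001]
ft_force: [-3.4, -5.2, 2.0]
gripper_width: 0.254
turned 72.8 r 74.9 resist 2.9 radial -5.5 Fz 2.0 z 0.1151 g 0.254 t 15.9
```

```bash
python3 -m crank '[[[1.5,-0.21,1.16,0,0],[1.5,-0.59,2.27,0,0]]]'; python3 eff.py
```

```text
time_s: 16.1
eef_pos: [0.5717, 0.0849, 0.115]
tcp_rot: [-2.214, -2.227, 0.002]
ft_force: [-5.2, -4.2, 1.7]
gripper_width: 0.255
turned 90.7 r 75.1 resist 3.1 radial -5.9 Fz 1.7 z 0.115 g 0.255 t 16.1
```

```bash
python3 -m crank '[[[1.5,-0.63,1.02,0,0],[1.5,-1.35,1.95,0,0],[1.5,-2.2,2.77,0,0],[1.5,-3.16,3.44,0,0],[1.5,-4.22,3.96,0,0]]]'; python3 eff.py
```

```text
time_s: 16.6
eef_pos: [0.6118, 0.0421, 0.1153]
tcp_rot: [2.216, 2.227, 0.001]
ft_force: [-1.6, 2.8, 2.2]
gripper_width: 0.254
turned 136.7 r 75.1 resist 3.1 radial -0.5 Fz 2.2 z 0.1153 g 0.254 t 16.6
```

```bash
python3 -m crank '[[[1.5,-1.13,0.34,0,0],[1.5,-2.29,0.51,0,0],[1.5,-3.47,0.49,0,0],[1.5,-4.63,0.28,0,0],[1.5,-5.74,-0.1,0,0]]]'; python3 eff.py
```

```text
time_s: 17.1
eef_pos: [0.6099, -0.0157, 0.1152]
tcp_rot: [-2.215, -2.226, 0.0]
ft_force: [-3.1, 6.0, 1.8]
gripper_width: 0.254
turned 181.8 r 75.7 resist 4.1 radial -5.3 Fz 1.8 z 0.1152 g 0.254 t 17.1
```

```bash
python3 -m crank '[[[1.5,-1.04,-0.55,0,0],[1.5,-1.98,-1.26,0,0],[1.5,-2.8,-2.11,0,0],[1.5,-3.47,-3.07,0,0],[1.5,-3.99,-4.13,0,0]]]'; python3 eff.py
```

```text
time_s: 17.6
eef_pos: [0.5685, -0.0548, 0.1152]
tcp_rot: [-2.215, -2.226, -0.001]
ft_force: [0.3, 11.0, 0.7]
gripper_width: 0.254
turned 225.9 r 76.2 resist 4.2 radial -10.2 Fz 0.7 z 0.1152 g 0.254 t 17.6
```

```bash
python3 -m crank '[[[1.5,-0.14,-1.13,0,0],[1.5,-0.31,-2.29,0,0],[1.5,-0.29,-3.47,0,0],[1.5,-0.08,-4.63,0,0],[1.5,0.3,-5.74,0,0]]]'; python3 eff.py
```

```text
time_s: 18.1
eef_pos: [0.5121, -0.0535, 0.1157]
tcp_rot: [2.214, 2.224, 0.001]
ft_force: [4.6, 1.6, 0.1]
gripper_width: 0.253
turned 269.5 r 75.7 resist 3.6 radial -3.3 Fz 0.1 z 0.1157 g 0.253 t 18.1
```

```bash
python3 -m crank '[[[1.5,0.05,0.08,0,0]]]'; python3 eff.py
python3 - <<'E'
from rig import bot
from h import *
s=bot.get_image("scene"); crop(s,370,230,470,305,8,"pics/s8.png");np.save("/tmp/s8.npy",s,allow_pickle=True)
t=bot.get_image("top"); crop(t,390,165,470,225,8,"pics/t8.png")
E
python3 circ.py 270 9 4
```

```text
time_s: 18.2
eef_pos: [0.512, -0.053, 0.1158]
tcp_rot: [2.214, 2.226, -0.002]
ft_force: [-2.7, -6.7, 3.4]
gripper_width: 0.256
turned 269.7 r 75.3 resist 0.1 radial 7.3 Fz 3.4 z 0.1158 g 0.256 t 18.2
270.0 [[1.5, 0.55, -1.04, 0, 0], [1.5, 1.26, -1.98, 0, 0], [1.5, 2.11, -2.8, 0, 0], [1.5, 3.07, -3.47, 0, 0], [1.5, 4.13, -3.99, 0, 0]]
315.0 [[1.5, 1.13, -0.34, 0, 0], [1.5, 2.29, -0.51, 0, 0], [1.5, 3.47, -0.49, 0, 0], [1.5, 4.63, -0.28, 0, 0], [1.5, 5.74, 0.1, 0, 0]]
360.0 [[1.5, 1.04, 0.55, 0, 0], [1.5, 1.98, 1.26, 0, 0], [1.5, 2.8, 2.11, 0, 0], [1.5, 3.47, 3.07, 0, 0], [1.5, 3.99, 4.13, 0, 0]]
405.0 [[1.5, 0.34, 1.13, 0, 0], [1.5, 0.51, 2.29, 0, 0], [1.5, 0.49, 3.47, 0, 0], [1.5, 0.28, 4.63, 0, 0], [1.5, -0.1, 5.74, 0, 0]]
```

View pics/s8.png

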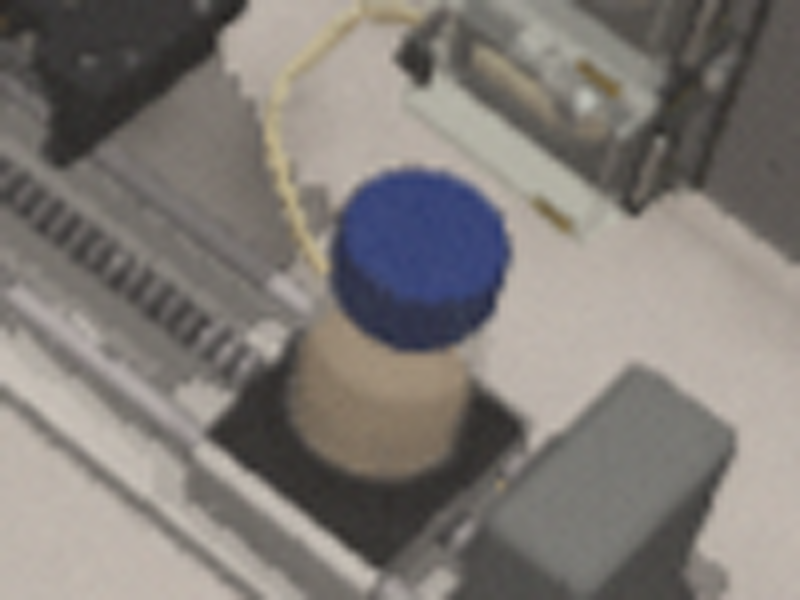

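View pics/t8.png

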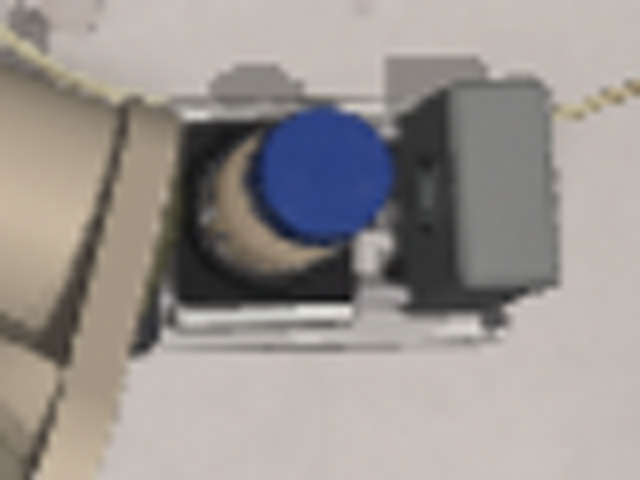

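```bash
python3 circ.py 270 6 1; python3 circ.py 300 4 8
```

```text
270.0 [[1.5, 0.35, -0.7, 0, 0], [1.5, 0.77, -1.37, 0, 0], [1.5, 1.26, -1.98, 0, 0], [1.5, 1.81, -2.54, 0, 0], [1.5, 2.42, -3.04, 0, 0]]
300.0 [[1.5, 0.43, -0.3, 0, 0], [1.5, 0.88, -0.56, 0, 0], [1.5, 1.35, -0.79, 0, 0], [1.5, 1.83, -1.0, 0, 0], [1.5, 2.33, -1.16, 0, 0]]
320.0 [[1.5, 0.51, -0.13, 0, 0], [1.5, 1.02, -0.23, 0, 0], [1.5, 1.54, -0.29, 0, 0], [1.5, 2.06, -0.31, 0, 0], [1.5, 2.59, -0.3, 0, 0]]
340.0 [[1.5, 0.52, 0.05, 0, 0], [1.5, 1.04, 0.14, 0, 0], [1.5, 1.54, 0.26, 0, 0], [1.5, 2.04, 0.42, 0, 0], [1.5, 2.53, 0.61, 0, 0]]
360.0 [[1.5, 0.47, 0.23, 0, 0], [1.5, 0.93, 0.49, 0, 0], [1.5, 1.37, 0.77, 0, 0], [1.5, 1.78, 1.09, 0, 0], [1.5, 2.17, 1.44, 0, 0]]
380.0 [[1.5, 0.37, 0.37, 0, 0], [1.5, 0.71, 0.77, 0, 0], [1.5, 1.02, 1.19, 0, 0], [1.5, 1.3, 1.63, 0, 0], [1.5, 1.55, 2.09, 0, 0]]
400.0 [[1.5, 0.22, 0.48, 0, 0], [1.5, 0.4, 0.97, 0, 0], [1.5, 0.55, 1.47, 0, 0], [1.5, 0.66, 1.98, 0, 0], [1.5, 0.74, 2.5, 0, 0]]
420.0 [[1.5, 0.04, 0.52, 0, 0], [1.5, 0.05, 1.05, 0, 0], [1.5, 0.02, 1.57, 0, 0], [1.5, -0.05, 2.09, 0, 0], [1.5, -0.16, 2.6, 0, 0]]
440.0 [[1.5, -0.14, 0.51, 0, 0], [1.5, -0.31, 1.0, 0, 0], [1.5, -0.52, 1.48, 0, 0], [1.5, -0.76, 1.94, 0, 0], [1.5, -1.04, 2.39, 0, 0]]
```

```bash
python3 -m crank '[[[1.5,0.32,-0.75,0,0],[1.5,0.74,-1.42,0,0],[1.5,1.23,-2.03,0,0],[1.5,1.78,-2.59,0,0],[1.5,2.39,-3.09,0,0]]]'; python3 eff.py
```

```text
time_s: 18.8
eef_pos: [0.4817, -0.0295, 0.1157]
tcp_rot: [2.214, 2.226, -0.003]
ft_force: [-2.5, -5.9, 4.0]
gripper_width: 0.254
turned 299.3 r 75.2 resist 3.1 radial 5.6 Fz 4.0 z 0.1157 g 0.254 t 18.8
```

```bash
python3 -m crank '[[[1.5,0.43,-0.3,0,0],[1.5,0.88,-0.56,0,0],[1.5,1.35,-0.79,0,0],[1.5,1.83,-1.0,0,0],[1.5,2.33,-1.16,0,0]]]'; python3 eff.py
```

```text
time_s: 19.3
eef_pos: [0.4696, -0.0058, 0.1155]
tcp_rot: [2.215, 2.227, -0.004]
ft_force: [-5.4, -5.3, 5.0]
gripper_width: 0.254
turned 319.7 r 75.1 resist 3.5 radial 6.7 Fz 5.0 z 0.1155 g 0.254 t 19.3
```

```bash
python3 -m crank '[[[1.5,0.48,-0.23,0,0],[1.5,0.99,-0.33,0,0],[1.5,1.51,-0.39,0,0],[1.5,2.03,-0.41,0,0],[1.5,2.56,-0.4,0,0]]]'; python3 eff.py
```

```text
time_s: 19.8
eef_pos: [0.4662, 0.0211, 0.1154]
tcp_rot: [2.215, 2.227, 0.001]
ft_force: [3.5, -4.1, 1.2]
gripper_width: 0.257
turned 340.4 r 75.2 resist 3.8 radial -3.7 Fz 1.2 z 0.1154 g 0.257 t 19.8
```

```bash
python3 -m crank '[[[1.5,0.52,0.05,0,0],[1.5,1.04,0.14,0,0],[1.5,1.54,0.26,0,0],[1.5,2.04,0.42,0,0],[1.5,2.53,0.61,0,0]]]'; python3 eff.py
```

```text
time_s: 20.3
eef_pos: [0.4724, 0.0463, 0.1154]
tcp_rot: [2.214, 2.226, 0.001]
ft_force: [4.5, -5.6, 0.6]
gripper_width: 0.257
turned 0.4 r 75.1 resist 3.4 radial -6.4 Fz 0.6 z 0.1154 g 0.257 t 20.3
```

```bash
python3 -m crank '[[[1.5,0.47,0.28,0,0]]]'; python3 eff.py
python3 - <<'E'
from rig import bot
from h import *
s=bot.get_image("scene"); crop(s,400,260,470,313,11,"pics/s9.png")
t=bot.get_image("top"); crop(t,390,165,470,225,8,"pics/t9.png")
E
```

```text
time_s: 20.4
eef_pos: [0.4748, 0.0511, 0.1153]
tcp_rot: [2.215, 2.227, -0.0]
ft_force: [0.9, -4.7, 2.9]
gripper_width: 0.251
turned 4.5 r 75.0 resist 3.8 radial -3.0 Fz 2.9 z 0.1153 g 0.251 t 20.4
```

View pics/s9.png

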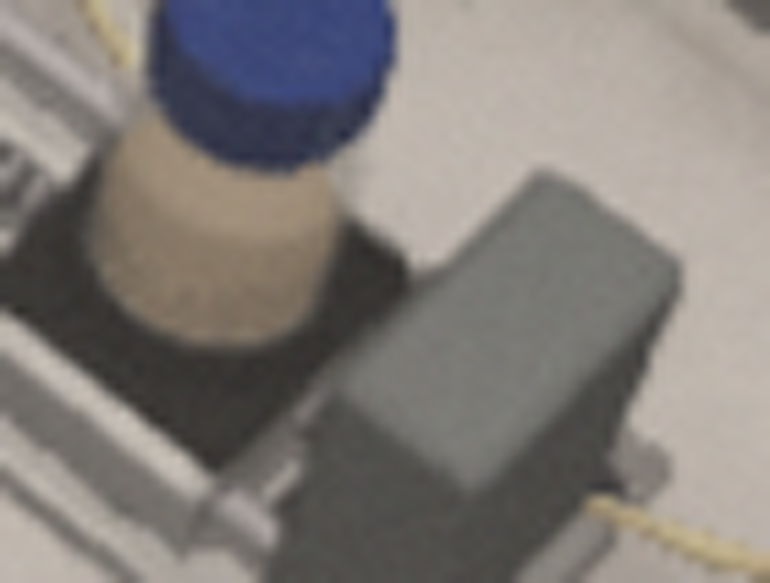

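View pics/t9.png

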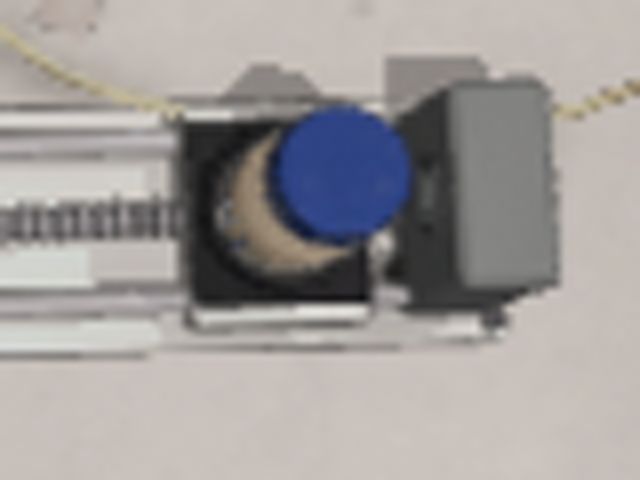

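```bash
sed -i 's/^eff()$/rs=eff(); import sys; sys.exit(1 if rs>5.5 else 0)/; s/^    print("turned"/    rs=float(-F@t)\n    print("turned"/' eff.py; sed -i '/^rs=eff/i \ ' eff.py
python3 - <<'E'
s=open('eff.py').read().replace('round(float(o["time_s"]),2))\n','round(float(o["time_s"]),2))\n    return rs\n',1); open('eff.py','w').write(s)
E
python3 eff.py; for d in 364 374 384 394 404 414 424 434; do python3 - <<E
import circ; print(circ.rows($d,2.5,4))
E
done
```

```text
turned 4.6 r 75.1 resist 1.8 radial -3.8 Fz 1.8 z 0.1153 g 0.253 t 20.5
[[1.5, 0.29, 0.15, 0, 0], [1.5, 0.57, 0.32, 0, 0], [1.5, 0.84, 0.51, 0, 0], [1.5, 1.11, 0.7, 0, 0]]
[[1.5, 0.25, 0.2, 0, 0], [1.5, 0.5, 0.42, 0, 0], [1.5, 0.73, 0.65, 0, 0], [1.5, 0.96, 0.88, 0, 0]]
[[1.5, 0.22, 0.25, 0, 0], [1.5, 0.42, 0.5, 0, 0], [1.5, 0.61, 0.77, 0, 0], [1.5, 0.8, 1.04, 0, 0]]
[[1.5, 0.17, 0.28, 0, 0], [1.5, 0.32, 0.57, 0, 0], [1.5, 0.47, 0.86, 0, 0], [1.5, 0.6, 1.16, 0, 0]]
[[1.5, 0.12, 0.3, 0, 0], [1.5, 0.22, 0.61, 0, 0], [1.5, 0.31, 0.93, 0, 0], [1.5, 0.39, 1.25, 0, 0]]
[[1.5, 0.07, 0.32, 0, 0], [1.5, 0.12, 0.64, 0, 0], [1.5, 0.15, 0.97, 0, 0], [1.5, 0.17, 1.29, 0, 0]]
[[1.5, 0.01, 0.33, 0, 0], [1.5, 0.0, 0.66, 0, 0], [1.5, -0.02, 0.98, 0, 0], [1.5, -0.05, 1.31, 0, 0]]
[[1.5, -0.05, 0.32, 0, 0], [1.5, -0.12, 0.64, 0, 0], [1.5, -0.2, 0.96, 0, 0], [1.5, -0.29, 1.28, 0, 0]]
```

```bash
python3 -m crank '[[[1.5,0.27,0.17,0,0],[1.5,0.55,0.34,0,0]]]' >/dev/null && python3 eff.py && python3 -m crank '[[[1.5,0.27,0.19,0,0],[1.5,0.54,0.38,0,0]]]' >/dev/null && python3 eff.py && python3 -m crank '[[[1.5,0.25,0.2,0,0],[1.5,0.5,0.42,0,0]]]' >/dev/null && python3 eff.py && python3 -m crank '[[[1.5,0.23,0.23,0,0],[1.5,0.46,0.46,0,0]]]' >/dev/null && python3 eff.py
```

```text
turned 9.1 r 75.0 resist 4.0 radial -3.6 Fz 2.9 z 0.1153 g 0.256 t 20.7
turned 14.3 r 75.0 resist 3.4 radial -4.3 Fz 2.9 z 0.1153 g 0.25 t 20.9
turned 19.3 r 75.0 resist 4.1 radial -4.3 Fz 2.6 z 0.1153 g 0.255 t 21.1
turned 24.3 r 75.0 resist 3.3 radial -4.9 Fz 2.9 z 0.1153 g 0.251 t 21.3
```

```bash
python3 -m crank '[[[1.5,0.19,0.27,0,0],[1.5,0.39,0.53,0,0]]]' >/dev/null && python3 eff.py && python3 -m crank '[[[1.5,0.19,0.27,0,0],[1.5,0.37,0.54,0,0]]]' >/dev/null && python3 eff.py && python3 -m crank '[[[1.5,0.15,0.28,0,0],[1.5,0.3,0.57,0,0]]]' >/dev/null && python3 eff.py && python3 -m crank '[[[1.5,0.14,0.29,0,0],[1.5,0.27,0.59,0,0]]]' >/dev/null && python3 eff.py && python3 -m crank '[[[1.5,0.1,0.3,0,0],[1.5,0.2,0.61,0,0]]]' >/dev/null && python3 eff.py && python3 -m crank '[[[1.5,0.08,0.32,0,0],[1.5,0.16,0.64,0,0]]]' >/dev/null && python3 eff.py
```

```text
turned 29.3 r 74.8 resist 3.0 radial -2.8 Fz 3.3 z 0.1153 g 0.256 t 21.5
turned 34.3 r 74.8 resist 3.8 radial -1.6 Fz 4.0 z 0.1153 g 0.252 t 21.7
turned 39.3 r 74.7 resist 2.7 radial -0.1 Fz 5.2 z 0.1152 g 0.253 t 21.9
turned 44.3 r 74.7 resist 3.5 radial 0.4 Fz 5.5 z 0.1153 g 0.249 t 22.1
turned 49.2 r 74.7 resist 3.3 radial 1.8 Fz 4.7 z 0.1152 g 0.251 t 22.3
turned 54.3 r 74.7 resist 3.3 radial 0.9 Fz 5.5 z 0.1152 g 0.254 t 22.5
```

```bash
python3 -m crank '[[[1.5,0.08,0.32,0,0],[1.5,0.13,0.64,0,0]]]' >/dev/null && python3 eff.py && python3 -m crank '[[[1.5,0.04,0.33,0,0],[1.5,0.06,0.65,0,0]]]' >/dev/null && python3 eff.py && python3 -m crank '[[[1.5,0.02,0.33,0,0],[1.5,0.01,0.66,0,0]]]' >/dev/null && python3 eff.py && python3 -m crank '[[[1.5,-0.02,0.32,0,0],[1.5,-0.05,0.65,0,0]]]' >/dev/null && python3 eff.py && python3 -m crank '[[[1.5,-0.05,0.32,0,0],[1.5,-0.12,0.64,0,0]]]' >/dev/null && python3 eff.py && python3 -m crank '[[[1.5,-0.08,0.32,0,0],[1.5,-0.17,0.64,0,0]]]' >/dev/null && python3 eff.py; for d in 444 454 464 474 484 494; do python3 - <<E
import circ; r=circ.rows($d,2.5,4); q=[[round(a-b,2) for a,b in zip(r[i],r[1])] for i in (2,3)]; print($d,r[:2],q)
E
done
```

```text
turned 59.3 r 74.7 resist 3.9 radial 0.2 Fz 4.7 z 0.1152 g 0.256 t 22.7
turned 64.4 r 74.7 resist 3.4 radial 0.9 Fz 5.1 z 0.1153 g 0.253 t 22.9
turned 69.6 r 74.6 resist 4.0 radial 1.1 Fz 5.7 z 0.1153 g 0.256 t 23.1
turned 74.6 r 74.7 resist 3.8 radial 1.1 Fz 4.7 z 0.1153 g 0.256 t 23.3
turned 79.7 r 74.7 resist 3.4 radial 1.6 Fz 4.3 z 0.1153 g 0.257 t 23.5
turned 84.8 r 74.7 resist 4.8 radial 1.7 Fz 4.9 z 0.1153 g 0.256 t 23.7
444 [[1.5, -0.1, 0.31, 0, 0], [1.5, -0.22, 0.61, 0, 0]] [[0.0, -0.13, 0.3, 0, 0], [0.0, -0.28, 0.59, 0, 0]]
454 [[1.5, -0.15, 0.29, 0, 0], [1.5, -0.32, 0.57, 0, 0]] [[0.0, -0.19, 0.27, 0, 0], [0.0, -0.38, 0.54, 0, 0]]
464 [[1.5, -0.2, 0.25, 0, 0], [1.5, -0.42, 0.5, 0, 0]] [[0.0, -0.23, 0.23, 0, 0], [0.0, -0.46, 0.46, 0, 0]]
474 [[1.5, -0.25, 0.22, 0, 0], [1.5, -0.5, 0.42, 0, 0]] [[0.0, -0.27, 0.19, 0, 0], [0.0, -0.54, 0.38, 0, 0]]
484 [[1.5, -0.28, 0.17, 0, 0], [1.5, -0.57, 0.32, 0, 0]] [[0.0, -0.29, 0.15, 0, 0], [0.0, -0.59, 0.28, 0, 0]]
494 [[1.5, -0.3, 0.12, 0, 0], [1.5, -0.61, 0.22, 0, 0]] [[0.0, -0.32, 0.09, 0, 0], [0.0, -0.64, 0.17, 0, 0]]
```

```bash
python3 -m crank '[[[1.5,-0.1,0.31,0,0],[1.5,-0.22,0.61,0,0]]]' >/dev/null && python3 eff.py && python3 -m crank '[[[1.5,-0.13,0.3,0,0],[1.5,-0.28,0.59,0,0]]]' >/dev/null && python3 eff.py && python3 -m crank '[[[1.5,-0.15,0.29,0,0],[1.5,-0.32,0.57,0,0]]]' >/dev/null && python3 eff.py && python3 -m crank '[[[1.5,-0.19,0.27,0,0],[1.5,-0.38,0.54,0,0]]]' >/dev/null && python3 eff.py  && python3 -m crank '[[[1.5,-0.2,0.25,0,0],[1.5,-0.42,0.5,0,0]]]' >/dev/null && python3 eff.py
```

```text
turned 89.8 r 74.7 resist 3.1 radial 1.6 Fz 3.8 z 0.1153 g 0.252 t 23.9
turned 94.8 r 74.7 resist 4.0 radial 1.0 Fz 4.1 z 0.1153 g 0.252 t 24.1
turned 99.8 r 74.8 resist 3.8 radial 0.9 Fz 3.5 z 0.1153 g 0.256 t 24.3
turned 104.8 r 74.9 resist 3.2 radial 0.3 Fz 3.3 z 0.1153 g 0.251 t 24.5
turned 109.8 r 74.9 resist 3.6 radial -0.6 Fz 3.4 z 0.1153 g 0.253 t 24.7
```

```bash
python3 -m crank '[[[1.5,-0.23,0.23,0,0],[1.5,-0.46,0.46,0,0]]]' >/dev/null && python3 eff.py && python3 -m crank '[[[1.5,-0.25,0.22,0,0],[1.5,-0.5,0.42,0,0]]]' >/dev/null && python3 eff.py && python3 -m crank '[[[1.5,-0.27,0.19,0,0],[1.5,-0.54,0.38,0,0]]]' >/dev/null && python3 eff.py && python3 -m crank '[[[1.5,-0.28,0.17,0,0],[1.5,-0.57,0.32,0,0]]]' >/dev/null && python3 eff.py && python3 -m crank '[[[1.5,-0.29,0.15,0,0],[1.5,-0.59,0.28,0,0]]]' >/dev/null && python3 eff.py
```

```text
turned 114.8 r 75.0 resist 3.6 radial 0.1 Fz 1.6 z 0.1153 g 0.254 t 24.9
turned 119.8 r 75.0 resist 3.4 radial 0.1 Fz 3.0 z 0.1152 g 0.255 t 25.1
turned 124.8 r 75.1 resist 2.3 radial -1.1 Fz 2.8 z 0.1152 g 0.252 t 25.3
turned 129.8 r 75.1 resist 3.9 radial -1.6 Fz 2.2 z 0.1152 g 0.256 t 25.5
turned 134.7 r 75.2 resist 3.5 radial -2.2 Fz 2.3 z 0.1152 g 0.254 t 25.7
```

```bash
python3 - <<'E'
from rig import bot
from h import *
s=bot.get_image("scene"); crop(s,400,260,470,313,11,"pics/s10.png")
t=bot.get_image("top"); crop(t,330,165,470,225,5.7,"pics/t10.png")
E
python3 eff.py
```

```text
turned 134.9 r 75.2 resist 2.1 radial -1.9 Fz 2.0 z 0.1152 g 0.255 t 25.8
```

View pics/s10.png

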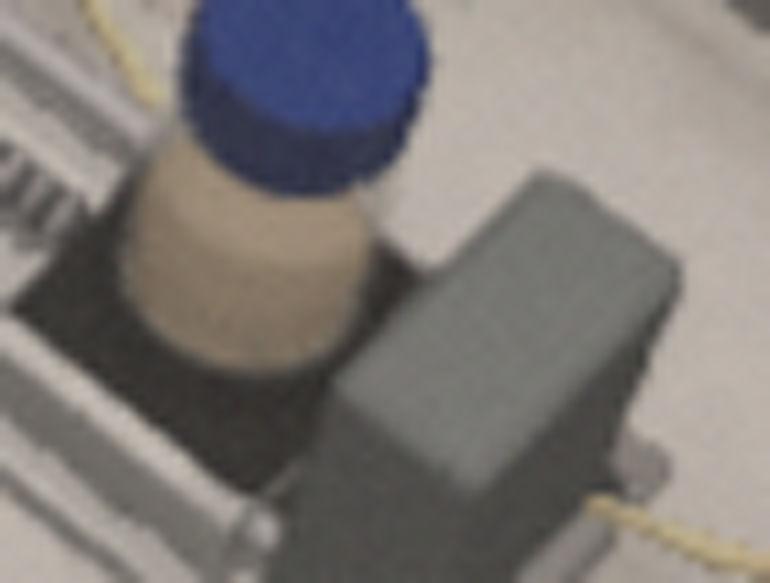

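View pics/t10.png

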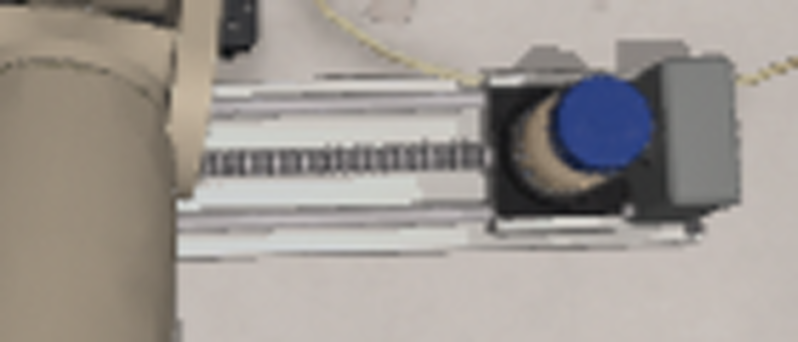

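```bash
python3 -m crank '[[[1.5,-0.15,0.06,0,0],[1.5,-0.3,0.12,0,0]]]' >/dev/null && python3 eff.py && python3 -m crank '[[[1.5,-0.16,0.05,0,0],[1.5,-0.31,0.1,0,0]]]' >/dev/null && python3 eff.py && python3 -m crank '[[[1.5,-0.16,0.05,0,0],[1.5,-0.32,0.09,0,0]]]' >/dev/null && python3 eff.py && python3 -m crank '[[[1.5,-0.16,0.04,0,0],[1.5,-0.32,0.08,0,0]]]' >/dev/null && python3 eff.py
python3 - <<'E'
import circ
for d in range(0,24,4): print(504+d, [(circ.P(504+d+2*i+2)-circ.P(504+d+2*i)).round(2).tolist() for i in range(2)])
E
```

```text
turned 137.0 r 75.2 resist 3.3 radial -2.9 Fz 2.6 z 0.1153 g 0.252 t 26.0
turned 139.5 r 75.3 resist 3.7 radial -2.9 Fz 2.8 z 0.1152 g 0.253 t 26.2
turned 142.1 r 75.3 resist 3.8 radial -2.1 Fz 2.9 z 0.1153 g 0.254 t 26.4
turned 144.6 r 75.3 resist 3.6 radial -2.9 Fz 2.5 z 0.1153 g 0.256 t 26.6
504 [[-0.25, 0.05], [-0.26, 0.05]]
508 [[-0.26, 0.03], [-0.26, 0.03]]
512 [[-0.26, 0.01], [-0.26, 0.01]]
516 [[-0.27, 0.0], [-0.26, -0.01]]
520 [[-0.26, -0.02], [-0.26, -0.03]]
524 [[-0.26, -0.04], [-0.26, -0.05]]
```

```bash
python3 -m crank '[[[1.5,-0.13,0.03,0,0],[1.5,-0.25,0.05,0,0]]]' >/dev/null && python3 eff.py && python3 -m crank '[[[1.5,-0.13,0.03,0,0],[1.5,-0.26,0.05,0,0]]]' >/dev/null && python3 eff.py && python3 -m crank '[[[1.5,-0.13,0.02,0,0],[1.5,-0.26,0.03,0,0]]]' >/dev/null && python3 eff.py && python3 -m crank '[[[1.5,-0.13,0.02,0,0],[1.5,-0.26,0.03,0,0]]]' >/dev/null && python3 eff.py && python3 -m crank '[[[1.5,-0.13,0.01,0,0],[1.5,-0.26,0.01,0,0]]]' >/dev/null && python3 eff.py
```

```text
turned 146.3 r 75.3 resist 6.4 radial -1.3 Fz 2.5 z 0.1152 g 0.254 t 26.8
```

Resistance jumped to 6.4 N at 1.66 turns, so this looks like the bumpers. I'll take a small further step.

```bash
python3 -m crank '[[[1.5,-0.07,0.01,0,0],[1.5,-0.13,0.02,0,0]]]' >/dev/null ; python3 eff.py
```

```text
turned 146.9 r 75.3 resist 8.5 radial -2.6 Fz 1.8 z 0.1152 g 0.258 t 27.0
```

```bash
python3 -m crank '[[[1.5,0,0,0,0],[1.5,0,0,0,0]]]' >/dev/null ; python3 eff.py;  python3 - <<'E'
from rig import bot
from h import *
t=bot.get_image("top"); crop(t,390,165,470,225,8,"pics/t11.png")
E
```

```text
turned 146.8 r 75.3 resist 7.5 radial -1.6 Fz 3.1 z 0.1152 g 0.253 t 27.2
```

View pics/t11.png

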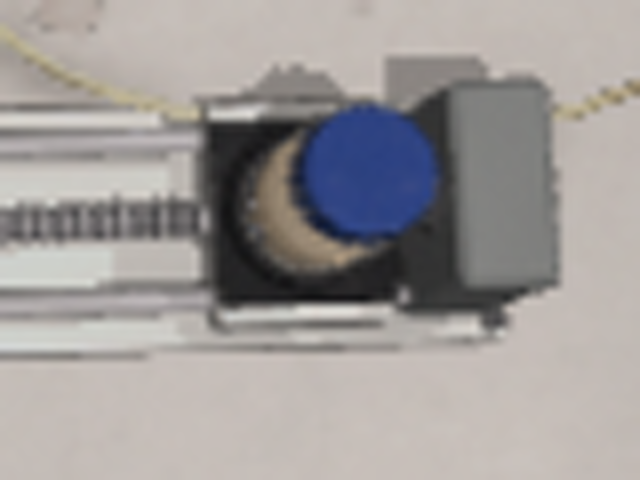

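```bash
python3 -m crank '[[[4.5,0,0,0,0],[4.5,0,0,0,0],[4.5,0,0,0,0],[4.5,0,0,0,0]]]'; python3 -m crank '[[[4.5,0,0,-1.5,0],[4.5,0,0,-4,0],[4.5,0,0,-8,0],[4.5,0,0,-11,0],[4.5,0,0,-12,0]]]';  python3 -m crank '[[[4.5,0,-3,0,0],[4.5,0,-7,0,0],[4.5,0,-11,0,0],[4.5,0,-13,0,0],[4.5,0,-13,0,0]]]';python3 - <<'E'
from rig import bot
from h import *
st(bot.observe())
w=bot.get_image("wrist"); cv2.imwrite("pics/w12.png",w["img"][:,:,::-1])
s=bot.get_image("scene"); crop(s,310,190,470,310,5,"pics/s12.png")
t=bot.get_image("top"); crop(t,330,165,470,225,5.7,"pics/t12.png")
E
```

```text
time_s: 27.65
eef_pos: [0.6158, 0.0282, 0.1152]
tcp_rot: [2.216, 2.227, -0.0]
ft_force: [-0.5, 0.6, -0.5]
gripper_width: 0.51
time_s: 28.15
eef_pos: [0.6165, 0.0282, 0.2386]
tcp_rot: [2.213, 2.224, 0.005]
ft_force: [0.1, 0.6, 1.0]
gripper_width: 0.512
time_s: 28.65
eef_pos: [0.4839, 0.0279, 0.2349]
tcp_rot: [-2.215, -2.226, 0.001]
ft_force: [-0.5, -0.4, -0.4]
gripper_width: 0.511
t 28.65 tcp [0.4839 0.0279 0.2349] yaw 90.28 F [-0.5 -0.4 -0.4] M [ 0.02 -0.05  0.04] g 0.511 q [-0.18  0.24  1.65 -0.    1.25 -1.76] tilt [-0.001  0.    -1.   ]
```

View pics/w12.png

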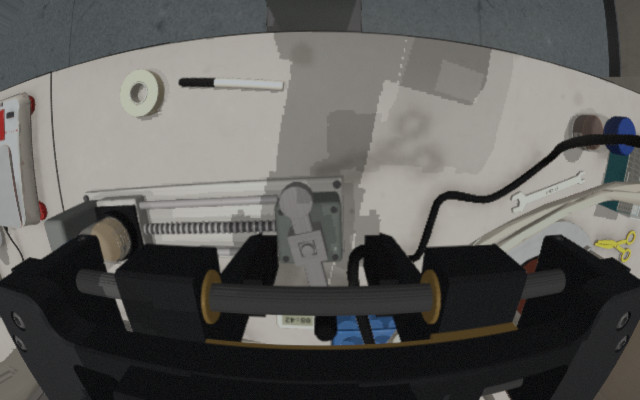

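View pics/s12.png

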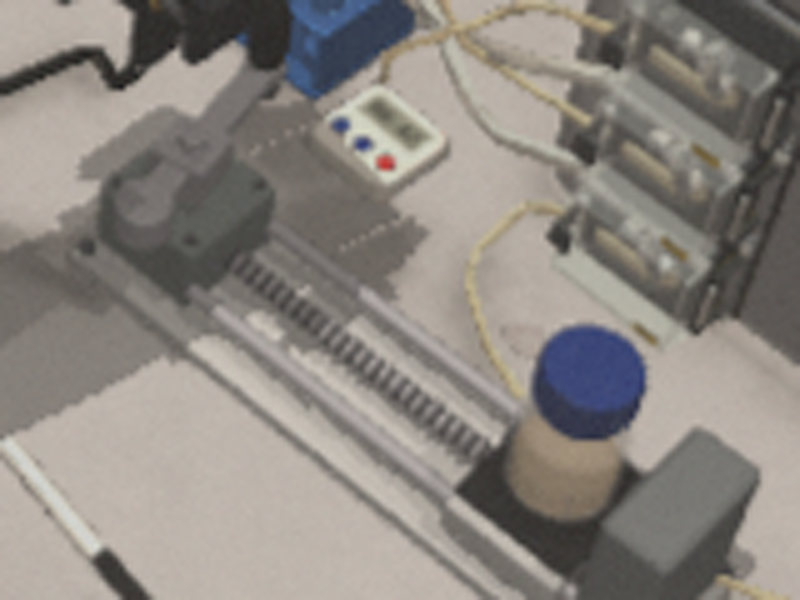

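View pics/t12.png

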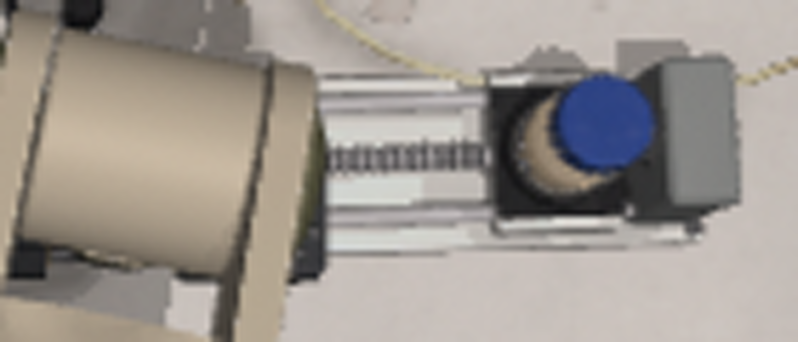

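Run:
```python
from rig import bot
from h import *
w=bot.get_image("wrist"); s=bot.get_image("scene")
crop(w,270,215,350,275,10,"pics/w13.png"); crop(s,320,195,380,240,13,"pics/s13.png")
for h in (.09,.096,.102,.11):
    print(h,"scene px",(proj(s,[[.5405,.0165,h]])[0]-[320,195])*13,"wrist px",(proj(w,[[.5405,.0165,h]],True)[0]-[270,215])*10)
```

```text
0.09 scene px [368.52586507 320.6106204 ] wrist px [389.58060858 294.09665169]
0.096 scene px [370.31025626 301.6804805 ] wrist px [387.43707161 320.01792955]
0.102 scene px [372.10693191 282.62001802] wrist px [385.21666797 346.91462842]
0.11 scene px [374.52182886 257.00100724] wrist px [382.1298918  384.38420694]
```

View pics/w13.png

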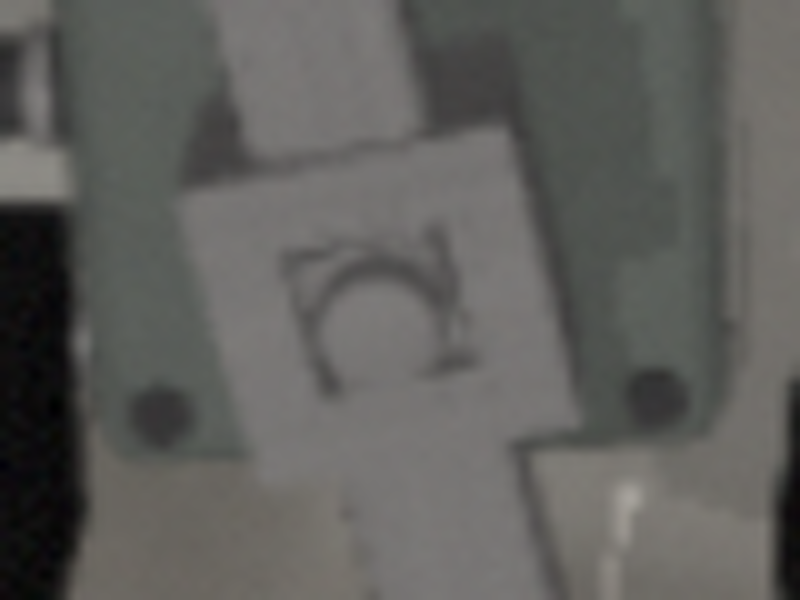

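View pics/s13.png

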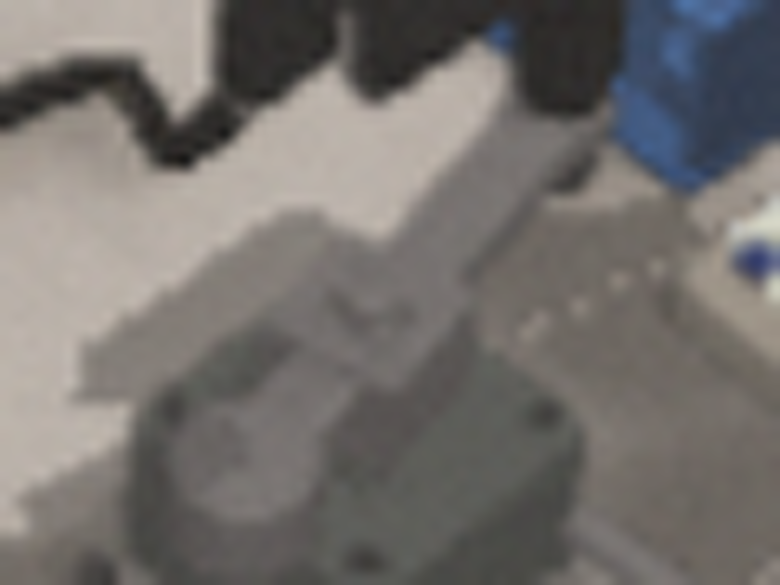

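The wrist and scene views both put the hub's top at z of about 0.096, so it is fully seated with the stud standing proud. Nothing touches the robot, so I'm handing in.

Run:
```python
from rig import bot
from h import *
st(bot.observe()); print(bot.hand_in())
```

```text
t 28.9 tcp [0.4865 0.0277 0.2348] yaw 90.3 F [-0.2  0.  -0. ] M [ 0.01 -0.02 -0.  ] g 0.508 q [-0.18  0.25  1.64 -0.    1.25 -1.76] tilt [-0.  0. -1.]
the job is handed in; nothing more can be done
None
```

I fitted the crank on the shaft and lowered it until the collar took its weight. I then turned its handle clockwise about 1.66 turns to the bumpers, let go and backed off. I handed the job in at 28.9 s.

**Stop:** Resistance ran at about 3.5 N, then rose to 6.4 N and to a peak of 8.5 N, about 5 N above running. I stopped there, and it held at 7.5 N. I did not push on to see where the rise would end.

**Last checks:**
- **Crank:** after release, the wrist and scene pictures both put the hub's top at about 96 mm, which is the fully seated height, with the stud showing above it.
- **Carriage:** the top picture shows it up against the reader, with no gap I could see. That picture resolves only about 3 mm per pixel, so the force reading is the better evidence.
- **Robot:** it was touching nothing when I handed in.

**What was off:**
- **Axis estimate:** my first estimate of the handle's turning centre was about 2 mm out. This put sideways loads of up to about 11 N on the handle early on and around three-quarters of the first turn. I corrected for them as I went, and they were small near the stop.
- **Cable:** the black cable appeared to cross the handle's path, but I felt no contact there.

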